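# Put the dried boards away in the counter cupboard

### The job

The white canister stands in the way of the counter cupboard's door: lift it by its knob onto the round cork mat and leave it standing wholly on the mat, then swing the cupboard door wide open by its handle. Slide every board up out of the drying rack and stand each upright, the same way up, in a wire bay of its own in the cupboard, pushed right in, then shut the door fully. Leave the dispenser, bowl, carafe and tongs where they are.

Things in the scene. Friction and masses are not known exactly. Their poses are not given: they have to be found in the camera images.
- canister: white ceramic canister, lid clamped on (one rigid piece), dark silicone seal line; 80 mm across, 81 mm high, 0.4 kg. On the lid a round knob 28 mm across, 93 to 109 mm above the canister's foot, on an 18 mm neck, top at 113 mm: pinch it from above, fingertips clear of the lid. Stands on the counter within the door's swing. Origin: centre of its underside, z up.
- mat: flat round cork mat, 140 mm across, 5 mm thick, fixed to the counter. Origin: centre of its underside. The canister is wholly on it when its axis is within 30 mm of the mat's centre.
- cupboard: white counter cupboard, 200 deep (x) x 280 wide (y) x 340 mm high, fixed; roof and back clear glass. Origin: centre of its underside; x points from front to back: the open front is the plane x = -100 mm, facing the robot. Walls 12 mm; floor top at 30 mm, roof underside at 328 mm. On its floor three wire bays side by side run along x (points bay0 to bay2).
- bay0 (a point): middle of the floor of the bay at the cupboard's y = -58 mm (robot's right); axes as cupboard. A bay is open at front and top, between two fixed upright dividers of 5 mm wire 23 mm apart (clear), 80 mm high, from x = -65 to 65 mm, flared out 9 mm a side over the first 30 mm. A board is right in when its middle is within 40 mm of this point in x.
- bay1 (a point): the same for the middle bay, at the cupboard's y = 0.
- bay2 (a point): the same for the bay at the cupboard's y = +58 mm (left, on the hinge side).
- door (a joint): door angle, rad: 0 shut (it starts up to 0.08 ajar), grows as it swings towards the robot, stop at 1.9. Wide open: over 1.2; shut: under 0.04. Stays where left (hinge friction 0.12 Nm, no spring, no latch). Beech frame with glass, 280 wide x 336 high x 16 mm, 0.9 kg, hinged at the cupboard's front edge at y = +140 mm (robot's left); shut, its back face lies on the front plane.
- door_hinge (a point): foot of the door's hinge axis (vertical), 2 mm above the counter. Its axes turn with the door: -y along the door from the hinge to the free edge at -280 mm, -x out of its outer face; the back face lies at x = 0, the outer face at x = -16 mm.
- door_handle (a point): grip point on the handle, 315 mm above the counter: an upright round steel bar 12 mm across, from 182 to 337 mm above the counter, its axis 42 mm in front of the door's outer face and 253 mm from the hinge; two 8 mm posts hold it at heights 212 and 272 mm, so its upper end is free and can be pinched from above. Axes turn with the door as for door_hinge.
- rack: steel drying rack, fixed: a drip tray 150 (x) x 235 (y) x 10 mm with four slots along x, at y = -87, -29, 29 and 87 mm, each between two upright wire hoops 16 mm apart (clear), 55 mm high above the tray, from x = -45 to 45 mm. Boards stand on the tray's top. Origin: centre of its underside, z up.
- board1: thin beech board, 120 wide x 12 thick x 140 mm high, 0.14 kg, at the start standing on a short edge in a slot of the drying rack. Two or three of the four alike boards are there in a run, the others absent. Origin: centre of the edge it stands on; x along that edge, y through its thickness, z up. Boards are interchangeable; either side may go first.
- board2: a board like board1, with the same axes; or absent
- board3: a board like board1, with the same axes; or absent
- board4: a board like board1, with the same axes; or absent
- dispenser: red plastic grain dispenser with a press lever, 150 x 150 x 336 mm, to be left alone. Origin: centre of its underside.
- bowl: beech bowl 130 mm across, 60 mm high, to be left alone. Origin: centre of its underside.
- carafe: glass carafe with a glass stopper, 100 mm across, 222 mm high, to be left alone. Origin: centre of its underside.
- tongs: steel tongs lying on the counter, about 250 mm long, 10 mm high, to be left alone. Origin: near their middle, on the counter; x points to the tips.
Not all that is in view belongs to the job. Of the things that look like the canister, take the one that is farthest from the robot's base at the start.

How it is judged:
On the way, in this order (a step that is already met when the one before it is completed fails the run):
1. the canister stands on the cork mat, let go (horizontal distance between canister and mat below 0.03 m and angle between canister's own z axis and vertical below 0.1 rad and height (world z) of canister below 0.012 m and contact force between canister and the fingers below 0.3 N and linear speed of canister below 0.03 m/s), for 0.2 s.
2. the cupboard door is wide open (value of joint door above 1.2 rad), for 0.2 s.
3. every board stands in a bay of the cupboard, let go ((y of board1 in the frame of bay0 between -0.01 and 0.01 m or y of board1 in the frame of bay1 between -0.01 and 0.01 m or y of board1 in the frame of bay2 between -0.01 and 0.01 m) and x of board1 in the frame of cupboard between -0.04 and 0.04 m and z of board1 in the frame of bay1 between -0.01 and 0.01 m and angle between each of board1, board2, board3, board4's own z axis and vertical below 0.2 rad and angle between the x axis of each of board1, board2, board3, board4 and the x axis of cupboard, either way round below 0.15 rad and contact force between each of board1, board2, board3, board4 and the fingers below 0.3 N and linear speed of each of board1, board2, board3, board4 below 0.03 m/s and (y of board2 in the frame of bay0 between -0.01 and 0.01 m or y of board2 in the frame of bay1 between -0.01 and 0.01 m or y of board2 in the frame of bay2 between -0.01 and 0.01 m) and x of board2 in the frame of cupboard between -0.04 and 0.04 m and z of board2 in the frame of bay1 between -0.01 and 0.01 m and (y of board3 in the frame of bay0 between -0.01 and 0.01 m or y of board3 in the frame of bay1 between -0.01 and 0.01 m or y of board3 in the frame of bay2 between -0.01 and 0.01 m) and x of board3 in the frame of cupboard between -0.04 and 0.04 m and z of board3 in the frame of bay1 between -0.01 and 0.01 m and (y of board4 in the frame of bay0 between -0.01 and 0.01 m or y of board4 in the frame of bay1 between -0.01 and 0.01 m or y of board4 in the frame of bay2 between -0.01 and 0.01 m) and x of board4 in the frame of cupboard between -0.04 and 0.04 m and z of board4 in the frame of bay1 between -0.01 and 0.01 m), for 0.2 s.
At the end, for the whole second after the job is handed in: Door below 0.04 rad. Every board present upright (0.2 rad) on the cupboard floor in its own bay, within 10 mm sideways and 40 mm lengthways of the bay's middle, in line within 0.15 rad. Canister upright, axis within 30 mm of the mat's centre. All let go, at rest (all of step 1 and all of step 3 and value of joint door below 0.04 rad); the robot touches nothing.
It fails at once if dispenser shifted more than 30 mm or tipped (distance of dispenser from where it was at the start of the episode above 0.03 m or angle between dispenser's own z axis and vertical above 0.5 rad).
It fails at once if bowl shifted more than 30 mm or tipped (distance of bowl from where it was at the start of the episode above 0.03 m or angle between bowl's own z axis and vertical above 0.5 rad).
It fails at once if carafe shifted more than 30 mm or tipped (distance of carafe from where it was at the start of the episode above 0.03 m or angle between carafe's own z axis and vertical above 0.5 rad).
It fails at once if tongs shifted more than 30 mm or tipped (distance of tongs from where it was at the start of the episode above 0.03 m or angle between tongs's own z axis and vertical above 0.5 rad).
Of board1, board2, board3, board4 only 2 to 3 are there at a start; the rules pass over those that are not, and their reading is None.
At some moment in a run one of canister may be knocked a few centimetres aside while the robot is not near it.
It also fails if it takes over 210 s, if anything falls off the work surface, if the arm or the gripper's body presses on something with over 40 N, if the wrist force passes 120 N, or if a joint passes its speed limit or range.

### The arm

A 7-joint arm with a two-finger parallel gripper is mounted at the origin on the work surface. World frame = base frame: x ahead of the robot, y to its left, z up, the work surface at z = 0. Lengths are in m, angles in rad, forces in N, time in s.
With the tool pointing down it reaches from about 0.4 to 0.85 m from the base axis. Payload 4.5 kg.
Tool frame: the origin (TCP) lies at the very end of the fingers, on their centre line; the grasp point (between the pads) lies 19 mm behind it; z points along the fingers, y is the line along which they close (so a half turn about z gives the same grasp; the last joint's range is limited). The gripper opens to 85 mm and grips with 20 to 120 N. Pads are 22 mm wide; open, the fingers measure 114 mm over their backs; the gripper's body (76 mm by 85 mm) begins 54 mm behind the grasp point. The pads swing forward as they close: fully open they stand 13 mm farther back than shut.
Start: joints at [-1.126, 0.689, -0.195, 1.565, 0.157, 0.902, -0.215], TCP at [0.25, 0.573, 0.231] pointing down, gripper open.
Joint ranges: [-3.01, 3.01], [-0.46, 2.08], [-1.47, 1.51], [0.13, 2.56], [-1, 4.14], [0.04, 2.09], [-2.66, 2.66]. Speed limits (rad/s): [2.57, 2.57, 3.14, 3.14, 3.14, 3.14, 3.14].

### API

Orientations are given as a 3x3 rotation matrix whose columns are the frame's x, y, z axes.
In Python, from plant import bot gives the robot as it stands.
- The arm moves only by the shell command python3 -m inch 'ROWS' [OPENING] [FORCE]. ROWS is JSON, a list of rows, each a list of 2 entries, a list of its own where there are three numbers: the shift along the world's x, y, z scaled (see below), then the turn, a rotation vector about the world's x, y, z scaled (see below). A call has 1 to 8 rows; each row shifts and turns the commanded pose from where the row before left it; what a row does not reach is not made up. The controller multiplies each number of a shift by 0.025 m and each number of a turn by 0.15 rad. A row lasts 1/10 s, in which the tool goes at most 50 mm and 8.59 degrees, less where a joint would pass 70% of its speed; a pose out of reach is approached as far as the arm can. A call with a number of a shift or a turn outside -1 to 1 is refused whole. A call with a gripper value outside its range is refused whole. OPENING is the opening, from 0 (shut) to 1 (fully open), set as the call begins (- or left out, the last holds). The fingers move at their own pace and stop on an object; FORCE is the grip in N (left out, the last holds). Time passes only in rows, so rows that do not move let the fingers close. It gives the time, the measured TCP pose, the force, the opening and the grip force at its end, in the units of the state.
- bot.get_state(): the state, without advancing time (a new reading comes with each control period).
- bot.grab_frame(name): name is "scene" or "side" or "wrist"; returns a dict with "pixels" (420x560x3 uint8, blue, green, red), "fx", "fy", "cx", "cy" (pixels), "k1" (the pictures are not rectified: a ray, as slopes to the right and down, at radius r is drawn at 1 + k1 r^2 times it, then the intrinsics apply), "R" (3x3) and "t" (3): a world point X has camera coordinates R X + t; the wrist camera has in their place "hand_eye" (4x4, takes a point from camera to tool coordinates, whose origin is the TCP and whose axes are the flange's). Camera axes: x right, y down, z forward; pixel columns grow to the right and rows downward; lengths in m; the calibration is good to about 2 mm. A picture is of the moment at which its call begins: read the wrist's pose just before it. There is no depth.
- bot.finish_job(): hands the job in; it is judged then, once.
The state is a dict: "clock": time; "q": joint angles; "qd": joint speeds; "effort": joint torques, N m; "tool_pos": TCP position; "tool_rot": TCP orientation; "ft_force": force on the tool from outside, world axes, zero at the start; "wrist_torque": the same for the moment, N m; "width": finger opening in m; "gripper_force": force on a finger pad.
Only numpy, scipy, OpenCV 4.12 (cv2) and the standard library are available. Lean on these libraries where they do the work, as an engineer would, in place of code of your own. Each camera call takes 0.05 s, during which the arm holds its last target. There are 200 camera calls.

## Working session

There is one attempt and no reset: what is moved stays moved. The work goes in short steps, Python scripts to look and compute and a shell command to move; the robot and the scene stay as the last step left them, time stands still between calls to the robot, and variables do not carry over. Pictures are saved under pics/ and viewed, at most 14 in all, crops included, and the job is handed in when it is done.

```bash
ls; mkdir -p pics; cat > h.py <<'E'
import numpy as np, cv2
from plant import bot
def grab(n):
    s=bot.get_state(); f=bot.grab_frame(n); f['s']=s
    if 'hand_eye' in f:
        H=np.array(f['hand_eye']); Rt=np.array(s['tool_rot']); 
        f['Rc']=Rt@H[:3,:3]; f['c']=Rt@H[:3,3]+np.array(s['tool_pos'])
    else:
        R=np.array(f['R']); f['Rc']=R.T; f['c']=-R.T@np.array(f['t'])
    return f
def ray(f,u,v):
    K=np.array([[f['fx'],0,f['cx']],[0,f['fy'],f['cy']],[0,0,1.]])
    p=cv2.undistortPoints(np.array([[[u,v]]],float),K,np.array([f['k1'],0,0,0,0.]))[0,0]
    # k1 applied model same as opencv radial
    return f['Rc']@np.array([p[0],p[1],1])
def onz(f,u,v,z):
    d=ray(f,u,v); return f['c']+d*(z-f['c'][2])/d[2]
def proj(f,X):
    p=f['Rc'].T@(np.array(X,float)-f['c']); x,y=p[0]/p[2],p[1]/p[2]; k=1+f['k1']*(x*x+y*y)
    return np.array([f['fx']*x*k+f['cx'],f['fy']*y*k+f['cy']])
def tri(f,a,g,b):
    d,e=ray(f,*a),ray(g,*b); s=np.linalg.lstsq(np.c_[d,-e],g['c']-f['c'],rcond=None)[0]
    P,Q=f['c']+s[0]*d,g['c']+s[1]*e; return (P+Q)/2,np.linalg.norm(P-Q)
def st():
    s=bot.get_state(); print(round(s['clock'],2),np.round(s['tool_pos'],4),np.round(s['ft_force'],1),round(s['width'],4),round(s['gripper_force'],1),np.round(s['q'],2)); return s
def save(f,n,scale=1,crop=None):
    im=f['pixels']
    if crop: im=im[crop[1]:crop[3],crop[0]:crop[2]]
    cv2.imwrite('pics/'+n,cv2.resize(im,None,fx=scale,fy=scale,interpolation=cv2.INTER_CUBIC))
E
python3 - <<'E'
from h import *
import pickle
for n in('scene','side'):
    f=grab(n); save(f,n+'0.png',1.42); print(n,f['c'],f['Rc'][:,2],f['fx'],f['k1']); pickle.dump(f,open(n+'0.pkl','wb'))
s=st(); print(np.round(s['tool_rot'],3))
E
```

```text
pics
scene [ 0.8691953  -0.01833869  1.32008217] [-0.30612028  0.06453798 -0.94980273] 380.94394165336877 -0.02654552985384281
side [0.08802428 0.47744819 1.90654799] [ 0.22708736 -0.23006737 -0.9463088 ] 543.2760232603208 -0.1913691271102107
0.1 [0.2494 0.5724 0.2306] [-0.4  0.1  0.5] 0.0855 0.0 [-1.13  0.69 -0.19  1.57  0.16  0.9  -0.22]
[[-0.917  0.399 -0.001]
 [ 0.399  0.917 -0.002]
 [-0.    -0.002 -1.   ]]
```

View pics/scene0.png

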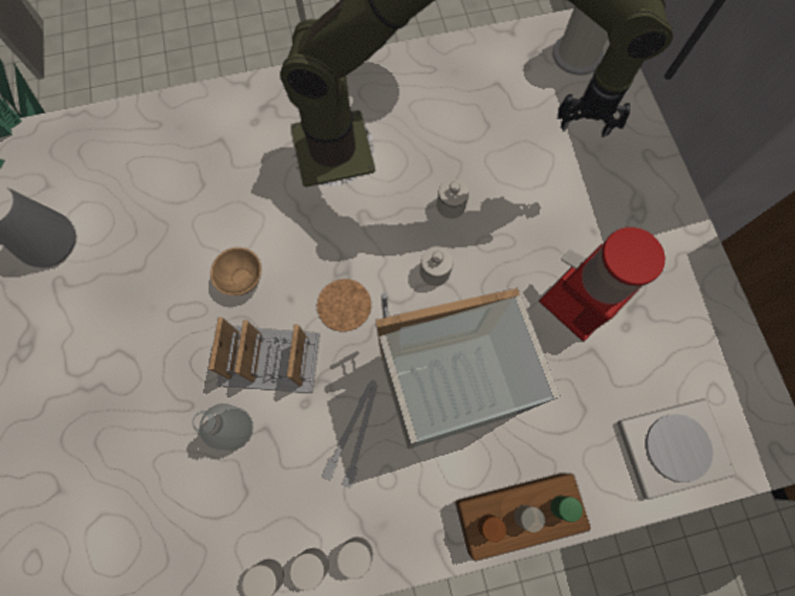

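View pics/side0.png

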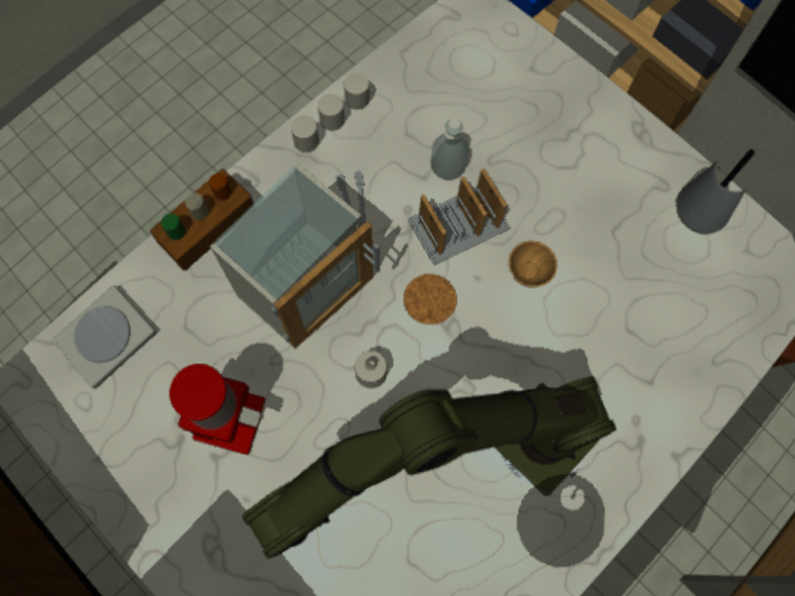

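Candidates for the canister in scene (native px = view/1.42): A at view (453,197), B at view (436,265), plus three plain jars at (262,578),(307,570),(350,558). B has a knob and is farther from the base (335,150) than A, and it is by the door. I'll measure both and enlarge the crop.

```bash
python3 - <<'E'
from h import *
import pickle
f=pickle.load(open('scene0.pkl','rb'));g=pickle.load(open('side0.pkl','rb'))
for n,z,(u,v) in [('A',.081,(453,190)),('B',.081,(436,260)),('jar1',.08,(262,578)),('jar3',.08,(350,558))]:
    p=onz(f,u/1.42,v/1.42,z); print(n,p,np.hypot(*p[:2]))
print('Bside',onz(g,371/1.42,367/1.42,.081))
for n,ff in(('scene',f),('side',g)):
    hsv=cv2.cvtColor(ff['pixels'],cv2.COLOR_BGR2HSV)
    m=cv2.inRange(hsv,(5,90,60),(22,255,255))
    c,_=cv2.findContours(m,0,2)
    for k in c:
        if cv2.contourArea(k)>40:
            (x,y),_,_=cv2.minAreaRect(k); P=onz(ff,x,y,.005); print(n,'brown',round(x),round(y),cv2.contourArea(k),np.round(P,3),np.round(cv2.boxPoints(cv2.minAreaRect(k))).astype(int).tolist())
I=f['pixels'];J=g['pixels']
def cr(I,x0,y0,w,h,s): return cv2.resize(I[y0:y0+h,x0:x0+w],None,fx=s,fy=s,interpolation=cv2.INTER_CUBIC)
a=cr(I,255,120,150,200,3) # 450x600
b=cr(I,140,215,110,70,3); c=cr(J,235,230,55,55,3); d=cr(I,160,370,110,45,3)
C=np.zeros((600,800,3),np.uint8); C[:,:450]=a; C[:210,460:790]=b; C[220:385,460:625]=c; C[400:535,460:790]=d
cv2.imwrite('pics/crop1.png',C)
E
```

```text
A [0.2476751  0.27567244 0.081     ] 0.37059174935936146
B [0.42380876 0.18458837 0.081     ] 0.4622626222760424
jar1 [ 1.02261103 -0.34283027  0.08      ] 1.0785480614297946
jar3 [ 1.02622582 -0.15712424  0.08      ] 1.0381846968687407
Bside [0.42094751 0.18781749 0.081     ]
scene brown 369 363 3449.0 [1.041 0.234 0.005] [[322, 353], [405, 332], [416, 373], [333, 395]]
scene brown 208 249 265.5 [ 0.557 -0.203  0.005] [[202, 270], [204, 229], [214, 229], [212, 270]]
scene brown 173 247 345.5 [ 0.52  -0.32   0.005] [[165, 267], [168, 226], [181, 227], [179, 268]]
scene brown 157 245 382.5 [ 0.5   -0.375  0.005] [[146, 264], [153, 223], [168, 226], [162, 266]]
scene brown 315 219 663.0 [0.535 0.191 0.005] [[264, 225], [364, 202], [366, 212], [267, 235]]
scene brown 242 214 1020.5 [ 0.459 -0.063  0.005] [[223, 197], [260, 197], [260, 232], [223, 232]]
scene brown 166 191 875.0 [ 0.306 -0.318  0.005] [[148, 175], [183, 175], [183, 207], [148, 207]]
side brown 526 415 54.5 [-0.636 -0.079  0.005] [[518, 419], [518, 411], [533, 411], [533, 419]]
side brown 552 392 514.0 [-0.665 -0.212  0.0
[... 301 characters left out ...]
0], [391, 170], [391, 201], [358, 201]]
side brown 224 194 497.5 [0.708 0.101 0.005] [[184, 228], [241, 144], [265, 160], [207, 244]]
side brown 305 157 265.0 [ 0.601 -0.221  0.005] [[291, 141], [301, 136], [319, 174], [309, 179]]
side brown 333 144 307.0 [ 0.563 -0.34   0.005] [[317, 129], [331, 122], [349, 159], [336, 166]]
side brown 347 138 311.0 [ 0.542 -0.395  0.005] [[332, 123], [344, 117], [361, 154], [349, 160]]
side brown 140 150 1110.0 [1.073 0.21  0.005] [[104, 163], [157, 116], [176, 137], [124, 184]]
side brown 514 5 262.5 [ 0.461 -1.495  0.005] [[497, 1], [505, -10], [531, 8], [523, 19]]
side brown 440 33 2228.0 [ 0.602 -1.075  0.005] [[376, 0], [503, 0], [503, 66], [376, 66]]
```

View pics/crop1.png

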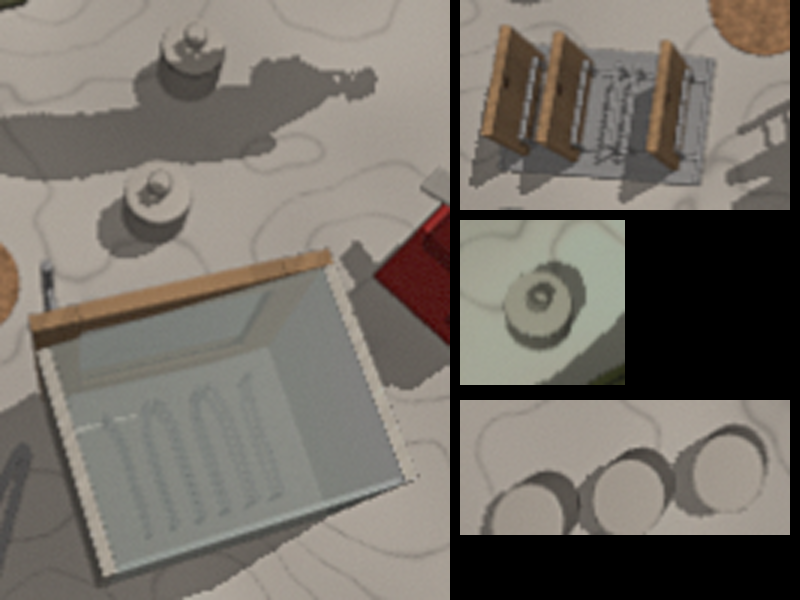

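Crop: B (crop 158,200) is a white canister with knob and dark seal, right in front of the cupboard door; A (192,45) is the same kind but nearer the base; the jars have no knobs. B is the one. Three boards stand in the rack, in slots 1, 2 and 4 from the robot's right.

```bash
python3 - <<'E'
from h import *
import pickle
f=pickle.load(open('scene0.pkl','rb'));g=pickle.load(open('side0.pkl','rb'))
print('knob',tri(f,(307.7,180),g,(261.7,255)),onz(f,307.7,180,.113),onz(g,261.7,255,.113))
C={k:onz(f,255+u/3,120+v/3,.34) for k,(u,v) in dict(fl=(38,352),br=(410,479),bl=(105,577)).items()}
for k,v in C.items(): print(k,np.round(v,4))
print('w',np.linalg.norm(C['bl']-C['br']),'d',np.linalg.norm(C['bl']-C['fl']))
x=C['bl']-C['fl']; print('yawx',np.arctan2(x[1],x[0])); y=C['br']-C['bl'] ; print('yaw y',np.arctan2(-y[0],y[1]))
for (u,v) in((718,58),(702,185),(495,175)): print('rack',onz(f,140+(u-460)/3,215+v/3,.01))
# handle top
print('handle top', onz(f,255+47/3,120+265/3,.337), 'mat',onz(f,242,214,.005),onz(g,302,210,.005))
# side view cupboard corners at z=.34 (view px /1.42)
for u,v in((294,169),(371,225),(215,248)): print('side corner',onz(g,u/1.42,v/1.42,.34))
save(g,'sidecup.png',5,(145,110,290,230))
E
```

```text
knob (array([0.42357304, 0.18391211, 0.1108069 ]), np.float64(0.001961367229756304)) [0.42489947 0.18437712 0.113     ] [0.42266903 0.18342373 0.113     ]
fl [0.6409 0.0028 0.34  ]
br [0.821  0.2853 0.34  ]
bl [0.8392 0.0146 0.34  ]
w 0.2712509705437558 d 0.1986177682173815
yawx 0.059464953222845465
yaw y 0.06689321455820024
rack [ 0.51967997 -0.13084665  0.01      ]
rack [ 0.66110673 -0.17652871  0.01      ]
rack [ 0.59603904 -0.40582238  0.01      ]
handle top [0.56385494 0.02853514 0.337     ] mat [ 0.45777048 -0.06094246  0.005     ] [ 0.46002663 -0.05985793  0.005     ]
side corner [0.829208   0.02988517 0.34      ]
side corner [0.60422093 0.00303201 0.34      ]
side corner [0.80856583 0.28658665 0.34      ]
```

View pics/sidecup.png

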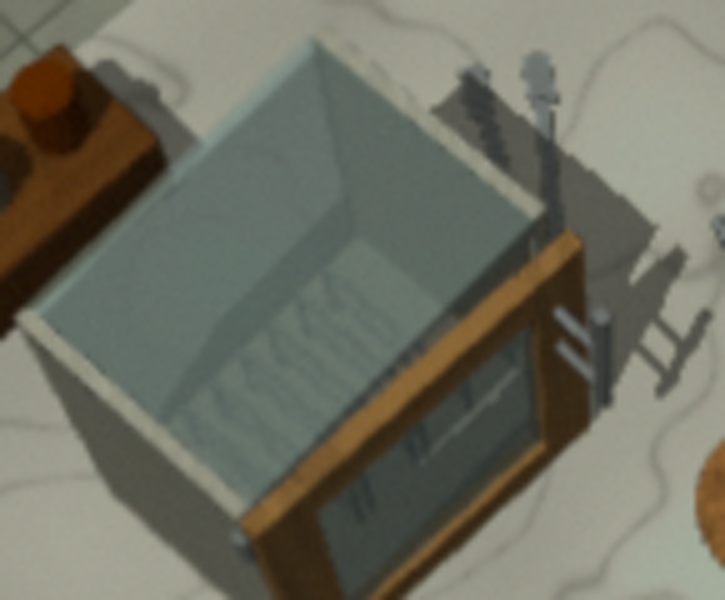

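```bash
python3 -m inch '[[[0,-1,0],[0,0,0]],[[0,-1,0],[0,0,0]],[[0,-1,0],[0,0,0]],[[0,-1,0],[0,0,0]],[[0,-1,0],[0,0,0]],[[0,-1,0],[0,0,0]],[[0,-1,0],[0,0,0]],[[0,-1,0],[0,0,0]]]' 0.7 40
python3 -m inch '[[[0.87,-0.94,0],[0,0,0]],[[0.87,-0.94,0],[0,0,0]],[[0.87,-0.94,0],[0,0,0]],[[0.87,-0.94,0],[0,0,0]],[[0.87,-0.94,0],[0,0,0]],[[0.87,-0.94,0],[0,0,0]],[[0.87,-0.94,0],[0,0,0]],[[0.87,-0.94,0],[0,0,0]]]'
python3 - <<'E'
from h import *
import pickle
s=st(); print(np.round(s['tool_rot'],3))
f=pickle.load(open('scene0.pkl','rb'));g=pickle.load(open('side0.pkl','rb'))
for u,v in((208.6,118),(149,173.6),(254,151.6),(192,212.4)): print('side corner',onz(g,u,v,.34))
w=grab('wrist'); save(w,'w1.png',1.2); print(w['c'],w['Rc'][:,2],w['fx'],'knob px*1.2',proj(w,[.4236,.184,.113])*1.2)
E
```

```text
clock: 0.9
tool_pos: [0.2494, 0.3718, 0.2312]
tool_rot: [[-0.917, 0.399, -0.0], [0.399, 0.917, -0.0], [-0.0, -0.0, -1.0]]
ft_force: [0.7, -0.1, 1.1]
width: 0.0598
gripper_force: 0.0
clock: 1.7
tool_pos: [0.4242, 0.1838, 0.2311]
tool_rot: [[-0.917, 0.399, -0.0], [0.399, 0.917, -0.0], [0.0, -0.0, -1.0]]
ft_force: [1.0, 1.0, 0.7]
width: 0.0601
gripper_force: 0.0
1.7 [0.4242 0.1838 0.2311] [1.  1.  0.7] 0.0601 0.0 [-0.34  0.49 -0.25  2.04  0.2   0.64  0.44]
[[-0.917  0.399 -0.   ]
 [ 0.399  0.917 -0.   ]
 [ 0.    -0.    -1.   ]]
side corner [0.82836625 0.02377676 0.34      ]
side corner [0.81675644 0.2897327  0.34      ]
side corner [0.6373922  0.00277318 0.34      ]
side corner [0.62489259 0.27864587 0.34      ]
[0.35776052 0.21364422 0.37315869] [ 0.26382536 -0.11543459 -0.95763826] 371.83307005009385 knob px*1.2 [337.23165167 243.56009842]
```

View pics/w1.png

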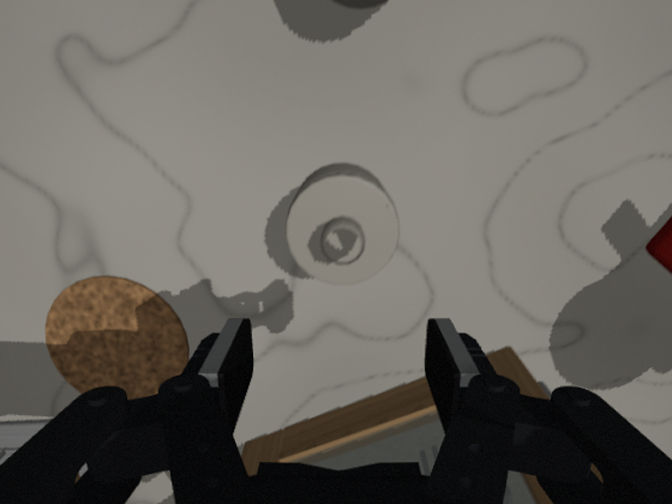

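Wrist view: canister lid centred at (342,222), knob at (342,240), within about 3 mm of the prediction; mat at left (117,340). Grasping.

```bash
python3 -m inch '[[[0.03,0.12,-0.95],[0,0,0]],[[0,0,-0.95],[0,0,0]],[[0,0,-0.95],[0,0,0]],[[0,0,-0.95],[0,0,0]],[[0,0,-0.95],[0,0,0]],[[0,0,-0.95],[0,0,0]],[[0,0,0],[0,0,0]]]'
python3 -m inch '[[[0,0,0],[0,0,0]],[[0,0,0],[0,0,0]],[[0,0,0],[0,0,0]],[[0,0,0],[0,0,0]],[[0,0,0],[0,0,0]],[[0,0,0],[0,0,0]]]' 0 40
python3 -m inch '[[[0,0,0.5],[0,0,0]],[[0,0,0.9],[0,0,0]],[[0,0,0.6],[0,0,0]],[[0,0,0],[0,0,0]]]'
```

```text
clock: 2.45
tool_pos: [0.4226, 0.1874, 0.0866]
tool_rot: [[-0.917, 0.399, -0.005], [0.399, 0.917, -0.003], [0.003, -0.004, -1.0]]
ft_force: [-0.1, 0.2, -0.3]
width: 0.0598
gripper_force: 0.0
clock: 3.05
tool_pos: [0.4246, 0.1877, 0.0898]
tool_rot: [[-0.917, 0.4, 0.001], [0.4, 0.917, 0.0], [-0.001, 0.001, -1.0]]
ft_force: [-1.9, -1.8, 6.8]
width: 0.0262
gripper_force: 39.8
clock: 3.45
tool_pos: [0.4254, 0.1887, 0.1404]
tool_rot: [[-0.917, 0.4, 0.004], [0.4, 0.917, 0.002], [-0.002, 0.004, -1.0]]
ft_force: [0.5, 0.0, -4.2]
width: 0.0259
gripper_force: 40.5
```

```bash
python3 -m inch '[[[0.14,-0.6,0],[0,0,0]],[[0.14,-1,0],[0,0,0]],[[0.14,-1,0],[0,0,0]],[[0.14,-1,0],[0,0,0]],[[0.14,-1,0],[0,0,0]],[[0.14,-1,0],[0,0,0]],[[0.14,-1,0],[0,0,0]],[[0.14,-1,0],[0,0,0]]]'
python3 -m inch '[[[0.14,-1,0],[0,0,0]],[[0.14,-1,0],[0,0,0]],[[0,-0.3,0],[0,0,0]],[[0,0,0],[0,0,0]],[[0,0,-0.8],[0,0,0]],[[0,0,-0.6],[0,0,0]],[[0,0,-0.36],[0,0,0]],[[0,0,0],[0,0,0]]]'
```

```text
clock: 4.25
tool_pos: [0.4519, -0.0029, 0.138]
tool_rot: [[-0.917, 0.399, -0.001], [0.399, 0.917, 0.0], [0.001, -0.0, -1.0]]
ft_force: [0.3, -0.4, -4.3]
width: 0.0264
gripper_force: 40.5
clock: 5.05
tool_pos: [0.4587, -0.0582, 0.0942]
tool_rot: [[-0.918, 0.397, -0.002], [0.397, 0.918, 0.0], [0.002, -0.0, -1.0]]
ft_force: [0.5, 0.2, -3.9]
width: 0.0264
gripper_force: 41.4
```

```bash
python3 -m inch '[[[0,0,-0.05],[0,0,0]],[[0,0,0],[0,0,0]],[[0,0,0],[0,0,0]],[[0,0,0],[0,0,0]]]' 0.6
python3 -m inch '[[[0,0,0.6],[0,0,0]],[[0,0,1],[0,0,0]],[[0,0,1],[0,0,0]],[[0,0,1],[0,0,0]],[[0,0,1],[0,0,0]],[[0,0,1],[0,0,0]],[[0,0,1],[0,0,0]],[[0,0,1],[0,0,0]]]'
python3 -m inch '[[[0,0,1],[0,0,0]],[[0,0,1],[0,0,0]],[[0.5,0.7,1],[0,0,0]],[[0.5,0.7,1],[0,0,0]],[[0.5,0.7,0.7],[0,0,0]],[[0.5,0.7,0],[0,0,0]],[[0.4,0.7,0],[0,0,0]],[[0,0,0],[0,0,0]]]'
python3 - <<'E'
from h import *
import pickle
s=st()
f=pickle.load(open('scene0.pkl','rb'))
for u,v in((540,300),(585,340),(622,320)): print('disp base',onz(f,u/1.42,v/1.42,.0 if u<600 else .03))
w=grab('wrist'); save(w,'w2.png',1.42); print('handle pred px',proj(w,[.562,.029,.337])*1.42); pickle.dump(w,open('w2.pkl','wb'))
E
```

```text
clock: 5.45
tool_pos: [0.4597, -0.0593, 0.0939]
tool_rot: [[-0.917, 0.399, 0.001], [0.399, 0.917, 0.0], [-0.001, 0.001, -1.0]]
ft_force: [0.5, -0.4, 0.8]
width: 0.0515
gripper_force: 0.0
clock: 6.25
tool_pos: [0.459, -0.0595, 0.2848]
tool_rot: [[-0.917, 0.399, 0.0], [0.399, 0.917, 0.0], [-0.0, 0.0, -1.0]]
ft_force: [1.3, -0.6, 0.5]
width: 0.0512
gripper_force: 0.0
clock: 7.05
tool_pos: [0.5198, 0.0311, 0.4011]
tool_rot: [[-0.919, 0.395, 0.001], [0.395, 0.919, 0.002], [0.0, 0.002, -1.0]]
ft_force: [0.5, 0.2, -0.7]
width: 0.051
gripper_force: 0.0
7.05 [0.5198 0.0311 0.4011] [ 0.5  0.2 -0.7] 0.051 0.0 [ 0.16  0.39 -0.47  1.6   0.18  1.19  0.82]
disp base [0.56162567 0.42837854 0.        ]
disp base [0.68702305 0.50545373 0.        ]
disp base [0.66467227 0.59960311 0.03      ]
handle pred px [432.2734949  409.81881172]
```

View pics/w2.png

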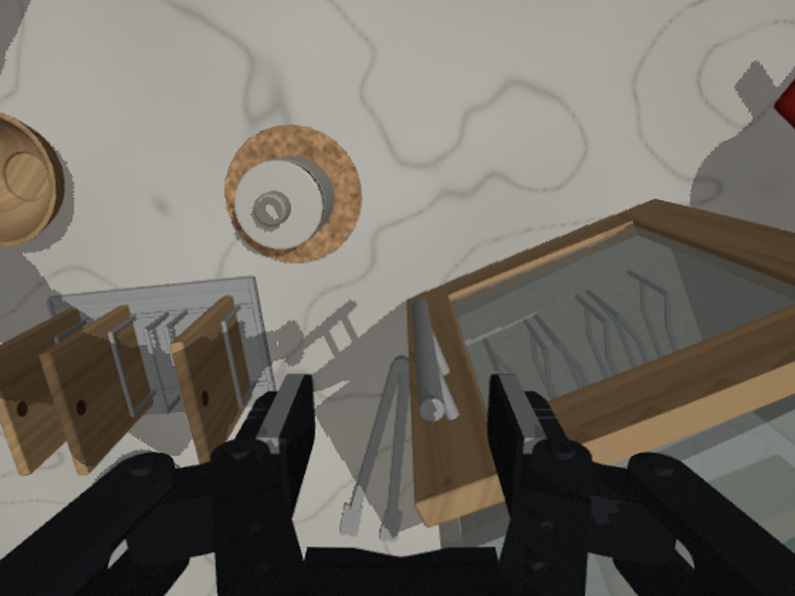

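Handle top is at (432,410) as predicted, so at (0.562, 0.029). The canister stands inside the mat (mat 293,194; canister foot well inside). Pinch the bar from above.

```bash
python3 -m inch '[[[0.84,-0.04,0],[0,0,0]],[[0.84,-0.04,0],[0,0,0]],[[0,0,-0.8],[0,0,0]],[[0,0,-0.9],[0,0,0]],[[0,0,-0.9],[0,0,0]],[[0,0,-0.9],[0,0,0]],[[0,0,-0.7],[0,0,0]],[[0,0,0],[0,0,0]]]'
python3 -m inch '[[[0,0,0],[0,0,0]],[[0,0,0],[0,0,0]],[[0,0,0],[0,0,0]],[[0,0,0],[0,0,0]],[[0,0,0],[0,0,0]]]' 0 25
python3 - <<'E'
import numpy as np
H=np.array([.6198,.2807]);c=np.array([.562,.029])
v0=c-H;a0=np.arctan2(v0[1],v0[0]);r=np.hypot(*v0)
print(r)
p=c
for i in range(1,17):
    a=a0-0.1*i; q=H+r*np.array([np.cos(a),np.sin(a)]); print(i,np.round(q,3),np.round((q-p)/.025,2)); p=q
E
```

```text
clock: 7.9
tool_pos: [0.559, 0.024, 0.2937]
tool_rot: [[-0.916, 0.401, -0.006], [0.401, 0.916, -0.002], [0.005, -0.004, -1.0]]
ft_force: [-0.6, -0.3, 0.7]
width: 0.0515
gripper_force: 0.0
clock: 8.4
tool_pos: [0.5624, 0.0277, 0.2974]
tool_rot: [[-0.917, 0.398, 0.003], [0.398, 0.917, 0.002], [-0.002, 0.003, -1.0]]
ft_force: [0.7, 3.8, 3.9]
width: 0.0113
gripper_force: 25.8
0.2582512923491381
1 [0.537 0.036] [-0.99  0.28]
2 [0.513 0.046] [-0.96  0.38]
3 [0.49  0.057] [-0.92  0.47]
4 [0.469 0.071] [-0.87  0.56]
5 [0.448 0.088] [-0.81  0.65]
6 [0.43  0.106] [-0.74  0.72]
7 [0.413 0.125] [-0.66  0.79]
8 [0.399 0.147] [-0.58  0.86]
9 [0.387 0.17 ] [-0.49  0.91]
10 [0.377 0.193] [-0.4   0.95]
11 [0.369 0.218] [-0.3   0.99]
12 [0.364 0.243] [-0.2   1.01]
13 [0.362 0.269] [-0.1   1.03]
14 [0.362 0.295] [0.01 1.03]
15 [0.365 0.321] [0.11 1.03]
16 [0.37  0.346] [0.21 1.01]
```

```bash
python3 -m inch '[[[-0.5,0.14,0],[0,0,0]],[[-0.49,0.14,0],[0,0,0]],[[-0.96,0.38,0],[0,0,0]],[[-0.92,0.47,0],[0,0,0]],[[-0.87,0.56,0],[0,0,0]],[[-0.81,0.65,0],[0,0,0]],[[-0.74,0.72,0],[0,0,0]],[[-0.66,0.79,0],[0,0,0]]]'
python3 -m inch '[[[-0.58,0.86,0],[0,0,0]],[[-0.49,0.91,0],[0,0,0]],[[-0.4,0.95,0],[0,0,0]],[[-0.3,0.99,0],[0,0,0]],[[-0.2,1,0],[0,0,0]],[[-0.1,1,0],[0,0,0]],[[0,1,0],[0,0,0]],[[0.06,0.5,0],[0,0,0]]]'
python3 -m inch '[[[0,0,0],[0,0,0]],[[0,0,0],[0,0,0]]]'
```

```text
clock: 9.2
tool_pos: [0.4165, 0.125, 0.2974]
tool_rot: [[-0.916, 0.4, 0.01], [0.4, 0.916, 0.006], [-0.007, 0.009, -1.0]]
ft_force: [13.2, 8.5, -8.7]
width: 0.0113
gripper_force: 25.7
clock: 10.0
tool_pos: [0.3643, 0.3041, 0.2973]
tool_rot: [[-0.917, 0.4, 0.004], [0.4, 0.917, 0.001], [-0.003, 0.003, -1.0]]
ft_force: [1.1, -2.0, 10.9]
width: 0.0111
gripper_force: 26.5
clock: 10.2
tool_pos: [0.3641, 0.3031, 0.2973]
tool_rot: [[-0.917, 0.4, 0.004], [0.4, 0.917, 0.001], [-0.003, 0.003, -1.0]]
ft_force: [1.5, -0.2, 7.4]
width: 0.0114
gripper_force: 26.3
```

```bash
python3 -m inch '[[[0,0,0],[0,0,0]],[[0,0,0],[0,0,0]],[[0,0,0],[0,0,0]],[[0,0,0.8],[0,0,0]],[[0,0,1],[0,0,0]],[[0,0,1],[0,0,0]],[[0,0,1],[0,0,0]],[[0,0,0.7],[0,0,0]]]' 0.45
python3 -m inch '[[[0.6,-0.8,0.3],[0,0,0.4]],[[0.6,-1,0.3],[0,0,0.4]],[[0.6,-1,0.3],[0,0,0.4]],[[0.6,-1,0.3],[0,0,0.4]],[[0.6,-1,0],[0,0,0.3]],[[0.6,-1,0],[0,0,0.3]],[[0.6,-0.6,0],[0,0,0.3]],[[0.6,0,0],[0,0,0]]]'
python3 -m inch '[[[0,0,0],[0,0,0]],[[0,0,0],[0,0,0]]]'
python3 - <<'E'
from h import *
import pickle
s=st()
w=grab('wrist'); save(w,'w3.png',1.42);pickle.dump(w,open('w3.pkl','wb'))
E
```

```text
clock: 11.0
tool_pos: [0.3624, 0.3024, 0.4099]
tool_rot: [[-0.917, 0.399, 0.001], [0.399, 0.917, 0.0], [-0.001, 0.001, -1.0]]
ft_force: [-0.1, 0.1, 0.6]
width: 0.0386
gripper_force: 0.0
clock: 11.8
tool_pos: [0.483, 0.1388, 0.4381]
tool_rot: [[-0.999, 0.04, -0.001], [0.04, 0.999, -0.003], [0.001, -0.003, -1.0]]
ft_force: [0.4, -0.3, -0.4]
width: 0.0383
gripper_force: 0.0
clock: 12.0
tool_pos: [0.4815, 0.1428, 0.4382]
tool_rot: [[-0.999, 0.035, -0.002], [0.035, 0.999, 0.0], [0.002, -0.0, -1.0]]
ft_force: [0.1, 0.0, -0.5]
width: 0.0383
gripper_force: 0.0
12.0 [0.4815 0.1428 0.4382] [ 0.1  0.  -0.5] 0.0383 0.0 [-0.03  0.35 -0.52  1.57  0.18  1.28  0.96]
```

View pics/w3.png

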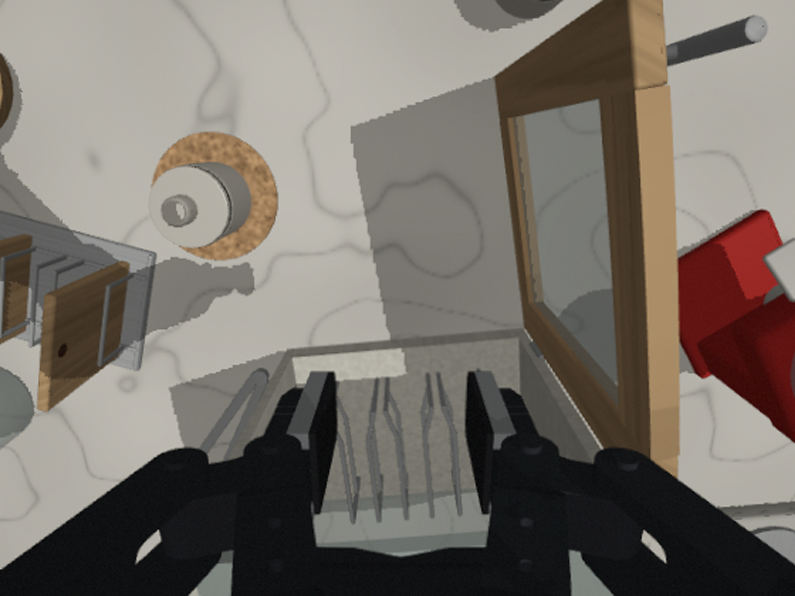

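View: the door stands wide open to the right. Cupboard floor front corners are about (292,350) and (520,331). Wire rear ends at (353,520), (380,518), (406,518), (434,516), (460,513); bay1 lies between the third and fourth. Comparing with the model projection.

```bash
python3 - <<'E'
from h import *
import pickle
w=pickle.load(open('w3.pkl','rb'))
C=np.array([.728,.147]);th=.06
def W(x,y,z): 
    c,s=np.cos(th),np.sin(th); return [C[0]+c*x-s*y,C[1]+s*x+c*y,z]
for n,p in dict(frontR0=(-.1,-.14,0),frontL0=(-.1,.14,0),frontR=(-.1,-.128,.03),frontL=(-.1,.128,.03),w3top=(.065,-.014,.11),w3bot=(.065,-.014,.03),w4top=(.065,.014,.11),w4bot=(.065,.014,.03),w3ft=(-.065,-.023,.11),w4ft=(-.065,.023,.11)).items():
    print(n,np.round(proj(w,W(*p))*1.42))
I=cv2.resize(w['pixels'][215:390,190:390],None,fx=3.4,fy=3.4,interpolation=cv2.INTER_CUBIC)
cv2.imwrite('pics/w3c.png',cv2.convertScaleAbs(I,alpha=1.4))
E
```

```text
frontR0 [285. 347.]
frontL0 [522. 326.]
frontR [290. 356.]
frontL [517. 336.]
w3top [405. 517.]
w3bot [404. 473.]
w4top [431. 515.]
w4bot [427. 471.]
w3ft [384. 410.]
w4ft [430. 406.]
```

View pics/w3c.png

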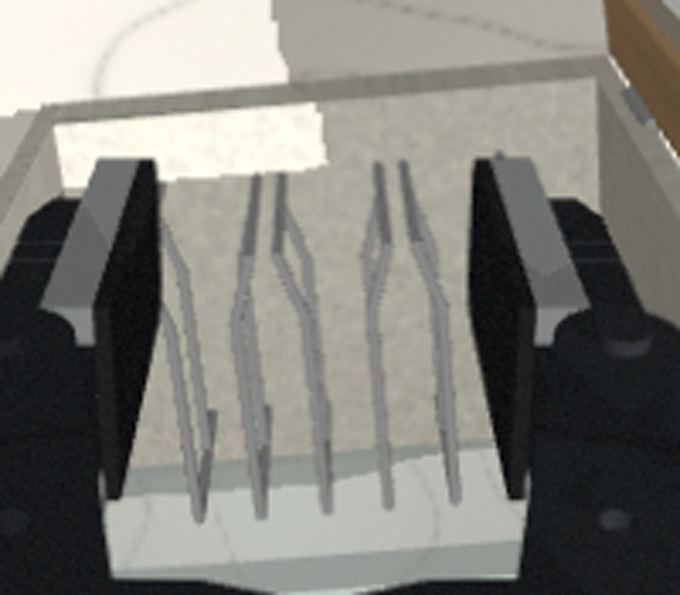

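Model fits within 1.5 mm: cupboard centre (0.729, 0.1485), yaw 0.06. Now to the rack.

```bash
python3 -m inch '[[[-0.1,-1,0],[0,0,-0.2]],[[-0.1,-1,0],[0,0,-0.2]],[[-0.1,-1,0],[0,0,-0.2]],[[-0.1,-1,0],[0,0,-0.2]],[[-0.1,-1,0],[0,0,-0.2]],[[-0.1,-1,0],[0,0,-0.2]],[[-0.1,-1,0],[0,0,-0.2]],[[-0.1,-1,0],[0,0,-0.2]]]'
python3 -m inch '[[[-0.1,-1,-0.2],[0,0,-0.1]],[[-0.1,-1,-0.2],[0,0,0]],[[-0.1,-1,-0.2],[0,0,0]],[[-0.1,-1,-0.2],[0,0,0]],[[-0.1,-1,-0.2],[0,0,0]],[[-0.1,-1,-0.2],[0,0,0]],[[0,-1,-0.2],[0,0,0]],[[0,0,0],[0,0,0]]]'
python3 -m inch '[[[0,0,0],[0,0,0]],[[0,0,0],[0,0,0]]]'
python3 - <<'E'
from h import *
import pickle
s=st();print(np.round(s['tool_rot'],3))
w=grab('wrist'); save(w,'w4.png',1.42);pickle.dump(w,open('w4.pkl','wb'))
E
```

```text
clock: 12.85
tool_pos: [0.4614, -0.0574, 0.4388]
tool_rot: [[-0.962, 0.272, -0.0], [0.272, 0.962, 0.0], [0.0, 0.0, -1.0]]
ft_force: [-0.3, -1.0, -0.2]
width: 0.0384
gripper_force: 0.0
clock: 13.65
tool_pos: [0.4458, -0.2353, 0.4028]
tool_rot: [[-0.957, 0.291, -0.002], [0.291, 0.957, -0.001], [0.002, -0.002, -1.0]]
ft_force: [0.4, -0.1, -0.8]
width: 0.0388
gripper_force: 0.0
clock: 13.85
tool_pos: [0.4476, -0.2307, 0.4039]
tool_rot: [[-0.959, 0.284, 0.001], [0.284, 0.959, 0.001], [-0.0, 0.001, -1.0]]
ft_force: [0.4, 0.2, -0.9]
width: 0.0385
gripper_force: 0.0
13.85 [ 0.4476 -0.2307  0.4039] [ 0.4  0.2 -0.9] 0.0385 0.0 [ 0.61  0.35 -0.33  1.64  0.12  1.17  1.54]
[[-0.959  0.284  0.001]
 [ 0.284  0.959  0.001]
 [-0.     0.001 -1.   ]]
```

View pics/w4.png

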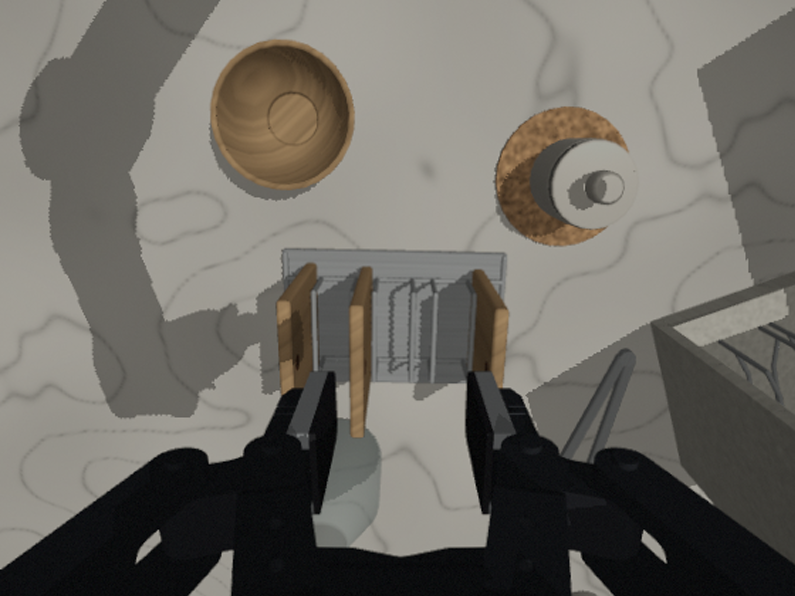

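Three boards: front ends of the tops at about (285,303), (356,307), (500,308), middle rear end (358,437); tray front corners (283,250), (505,253).

```bash
python3 - <<'E'
from h import *
import pickle
w=pickle.load(open('w4.pkl','rb'))
P=lambda u,v,z: onz(w,u/1.42,v/1.42,z)
for n,a in dict(Lf=(285,303,.15),Mf=(356,307,.15),Rf=(500,308,.15),Mr=(358,437,.15),trayFR=(283,250,.01),trayFL=(505,253,.01),trayRL=(505,382,.01)).items(): print(n,np.round(P(*a),4))
d=P(505,253,.01)-P(283,250,.01); print(np.linalg.norm(d),'rack yaw',np.arctan2(-d[0],d[1]))
m=P(358,437,.15)-P(356,307,.15); print(np.linalg.norm(m),np.arctan2(m[1],m[0]))
yaw=np.arctan2(-d[0],d[1]);x=np.array([np.cos(yaw),np.sin(yaw)]);y=np.array([-x[1],x[0]])
fl=(P(505,253,.01)+P(283,250,.01))[:2]/2; O=fl+.075*x; print('rack O',O)
for s in(-.087,-.029,.087): print(s,O+s*y,'front',O+s*y-.06*x)
I=w['pixels'];cv2.imwrite('pics/w4c.png',cv2.resize(I[170:320,185:370],None,fx=4,fy=4,interpolation=cv2.INTER_CUBIC))
E
```

```text
Lf [ 0.4693 -0.3312  0.15  ]
Mf [ 0.4884 -0.2785  0.15  ]
Rf [ 0.5215 -0.1699  0.15  ]
Mr [ 0.5998 -0.3129  0.15  ]
trayFR [ 0.447  -0.3565  0.01  ]
trayFL [ 0.5154 -0.137   0.01  ]
trayRL [ 0.6585 -0.1705  0.01  ]
0.2299299518922144 rack yaw -0.3021906523620264
0.11660852517307835 -0.29943585579371446
rack O [ 0.55282494 -0.26904834]
-0.087 [ 0.52693267 -0.35210609] front [ 0.46965146 -0.33424935]
-0.029 [ 0.54419419 -0.29673426] front [ 0.48691298 -0.27887752]
0.087 [ 0.57871721 -0.18599059] front [ 0.521436   -0.16813385]
```

View pics/w4c.png

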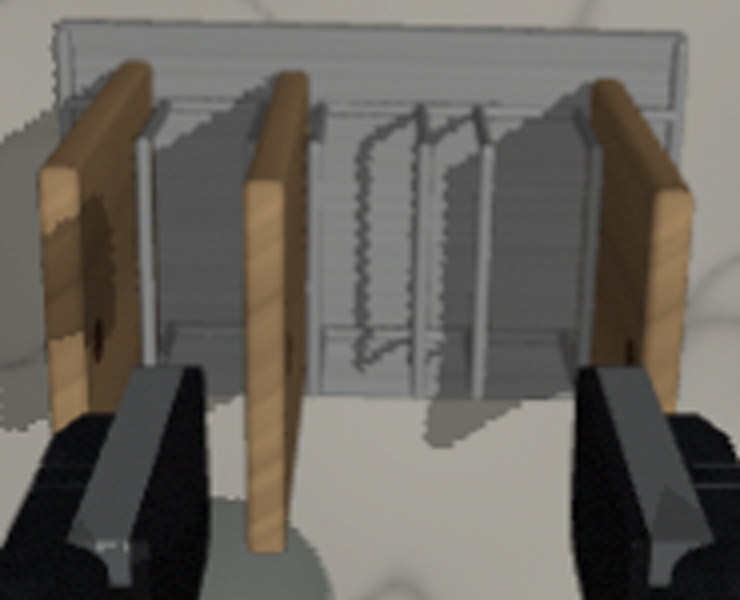

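```bash
python3 -m inch '[[[0.69,0.35,-0.9],[-0.26,-0.83,-0.08]],[[0.69,0.35,-0.9],[-0.26,-0.83,0]],[[0.69,0.35,-0.9],[-0.26,-0.83,0]],[[0.69,0.35,-0.9],[-0.26,-0.83,0]],[[0.69,0.35,-0.9],[0,0,0]],[[0.69,0.35,-0.9],[0,0,0]],[[0,0,0],[0,0,0]],[[0,0,0],[0,0,0]]]' 0.42
python3 -m inch '[[[0,0,0],[0,0,0]],[[0,0,0],[0,0,0]]]'
python3 -c 'from h import *; st()'
```

```text
clock: 14.7
tool_pos: [0.5427, -0.1871, 0.2787]
tool_rot: [[-0.859, 0.302, 0.414], [0.268, 0.953, -0.141], [-0.437, -0.01, -0.899]]
ft_force: [-0.1, -0.0, -0.1]
width: 0.0361
gripper_force: 0.0
clock: 14.9
tool_pos: [0.5423, -0.1893, 0.2799]
tool_rot: [[-0.857, 0.306, 0.415], [0.271, 0.952, -0.143], [-0.439, -0.01, -0.898]]
ft_force: [-0.3, -0.3, -0.4]
width: 0.0354
gripper_force: 0.0
14.9 [ 0.5423 -0.1893  0.2799] [-0.3 -0.3 -0.4] 0.0354 0.0 [ 0.26  0.42 -0.05  2.11  0.4   0.17  1.11]
```

```bash
python3 -m inch '[[[0,0,-0.5],[0.15,0.49,0]],[[0,0,-0.5],[0.15,0.49,0]],[[0,0,0],[0,0,0]],[[0,0,0],[0,0,0]]]'
cat >> h.py <<'E'
def go(target,yaw=None):
    s=st(); d=np.array(target)-s['tool_pos']; R=np.array(s['tool_rot'])
    print('shift units',np.round(d/.025,2),'yawy',round(np.arctan2(-R[0,1],R[1,1]),3),'roll',round(R[2,1],3),'tilt',round(np.arctan2(np.hypot(R[0,2],R[1,2]),-R[2,2]),3),'zaz',round(np.arctan2(R[1,2],R[0,2]),3))
E
python3 -c 'from h import *; go([.5383,-.1744,.114])'
```

```text
clock: 15.3
tool_pos: [0.5423, -0.1892, 0.2541]
tool_rot: [[-0.911, 0.304, 0.279], [0.287, 0.953, -0.101], [-0.296, -0.012, -0.955]]
ft_force: [0.3, 1.0, 0.5]
width: 0.0357
gripper_force: 0.0
15.3 [ 0.5423 -0.1892  0.2541] [0.3 1.  0.5] 0.0357 0.0 [ 0.36  0.49 -0.18  1.99  0.34  0.39  1.17]
shift units [-0.16  0.59 -5.6 ] yawy -0.309 roll -0.012 tilt 0.301 zaz -0.347
```

```bash
python3 -m inch '[[[-0.16,0.59,-0.6],[0.08,-0.02,0.06]],[[0,0,-1],[0,0,0]],[[0,0,-1],[0,0,0]],[[0,0,-1],[0,0,0]],[[0,0,-1],[0,0,0]],[[0,0,-1],[0,0,0]],[[0,0,0],[0,0,0]],[[0,0,0],[0,0,0]]]'
python3 - <<'E'
from h import *
go([.5383,-.1744,.114])
w=grab('wrist'); save(w,'w5.png',1.2)
E
```

```text
clock: 16.1
tool_pos: [0.5393, -0.1749, 0.1355]
tool_rot: [[-0.915, 0.295, 0.276], [0.282, 0.956, -0.087], [-0.29, -0.002, -0.957]]
ft_force: [-0.1, -0.7, -0.1]
width: 0.0358
gripper_force: 0.0
16.1 [ 0.5393 -0.1749  0.1355] [-0.1 -0.7 -0.1] 0.0358 0.0 [ 0.22  0.69 -0.01  2.13  0.77  0.04  0.72]
shift units [-0.04  0.02 -0.86] yawy -0.299 roll -0.002 tilt 0.294 zaz -0.306
```

View pics/w5.png

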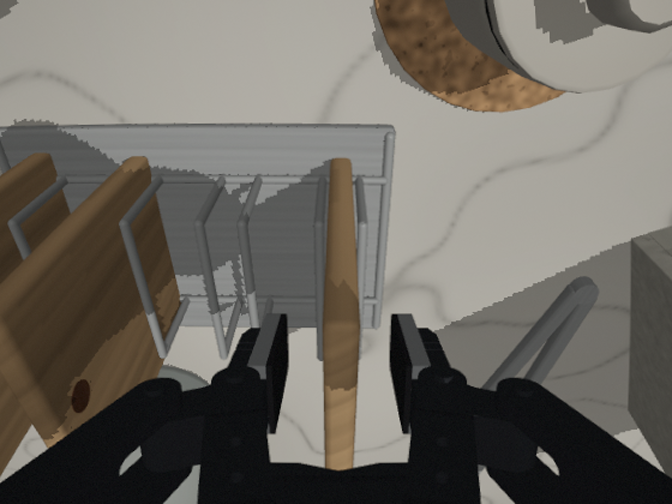

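Board is centred between the fingers; joint 6 is at its limit, so reduce tilt a bit and go deeper.

```bash
python3 -m inch '[[[0,0,0.1],[0.1,0.32,0]],[[0,0,-0.3],[0.08,0.25,0]],[[0,0,-0.4],[0,0,0]],[[0,0,0],[0,0,0]],[[0,0,0],[0,0,0]]]'
python3 -c 'from h import *; go([.5383,-.1744,.12])'
```

```text
clock: 16.65
tool_pos: [0.5392, -0.175, 0.1203]
tool_rot: [[-0.936, 0.295, 0.193], [0.288, 0.956, -0.061], [-0.202, -0.002, -0.979]]
ft_force: [0.3, 0.2, 0.6]
width: 0.0363
gripper_force: 0.0
16.65 [ 0.5392 -0.175   0.1203] [0.3 0.2 0.6] 0.0363 0.0 [ 0.36  0.73 -0.22  2.04  0.75  0.24  0.76]
shift units [-0.04  0.02 -0.01] yawy -0.299 roll -0.002 tilt 0.204 zaz -0.308
```

```bash
python3 -m inch '[[[0,0,0],[0,0,0]],[[0,0,0],[0,0,0]],[[0,0,0],[0,0,0]],[[0,0,0],[0,0,0]],[[0,0,0],[0,0,0]]]' 0 60
python3 -m inch '[[[0,0,0.5],[0,0,0]],[[0,0,0.9],[0,0,0]],[[0,0,1],[0,0,0]],[[0,0,1],[0,0,0]],[[0,0,1],[0,0,0]],[[0,0,0.8],[0,0,0]],[[0,0,0.4],[0,0,0]],[[0,0,0],[0,0,0]]]'
python3 -c 'from h import *; go([.4916,.076,.26])'
```

```text
clock: 17.15
tool_pos: [0.5395, -0.1748, 0.1204]
tool_rot: [[-0.936, 0.294, 0.193], [0.288, 0.956, -0.061], [-0.203, -0.002, -0.979]]
ft_force: [-2.2, 0.7, 5.6]
width: 0.0109
gripper_force: 59.9
clock: 17.95
tool_pos: [0.5397, -0.1751, 0.2606]
tool_rot: [[-0.936, 0.295, 0.194], [0.288, 0.956, -0.062], [-0.203, -0.002, -0.979]]
ft_force: [-0.8, -0.4, -1.3]
width: 0.011
gripper_force: 58.8
17.95 [ 0.5397 -0.1751  0.2606] [-0.8 -0.4 -1.3] 0.011 58.8 [ 0.56  0.53 -0.53  1.9   0.52  0.63  0.99]
shift units [-1.93 10.05 -0.02] yawy -0.299 roll -0.002 tilt 0.205 zaz -0.308
```

```bash
python3 -m inch '[[[-0.2,0.5,0],[0,0,0.2]],[[-0.2,1,0],[0,0,0.24]],[[-0.2,1,0],[0,0,0.24]],[[-0.2,1,0],[0,0,0.24]],[[-0.2,1,0],[0,0,0.24]],[[-0.2,1,0],[0,0,0.24]],[[-0.2,1,0],[0,0,0.24]],[[-0.2,1,0],[0,0,0.24]]]'
python3 -m inch '[[[-0.2,1,0],[0,0,0.24]],[[-0.1,1,0],[0,0,0.24]],[[0,0.5,0],[0,0,0.04]],[[0,0,0],[0,0,0]],[[0,0,0],[0,0,0]]]'
python3 -c 'from h import *; go([.4916,.076,.1525])'
```

```text
clock: 18.75
tool_pos: [0.4973, 0.0142, 0.2582]
tool_rot: [[-0.98, 0.013, 0.198], [0.012, 1.0, -0.005], [-0.198, -0.002, -0.98]]
ft_force: [0.3, 0.4, -1.9]
width: 0.0114
gripper_force: 58.7
clock: 19.25
tool_pos: [0.4914, 0.074, 0.259]
tool_rot: [[-0.978, -0.06, 0.2], [-0.06, 0.998, 0.009], [-0.2, -0.003, -0.98]]
ft_force: [-0.1, -0.3, -1.9]
width: 0.0109
gripper_force: 58.7
19.25 [0.4914 0.074  0.259 ] [-0.1 -0.3 -1.9] 0.0109 58.7 [ 0.13  0.45 -0.58  2.08  0.61  0.56  0.74]
shift units [ 0.01  0.08 -4.26] yawy 0.06 roll -0.003 tilt 0.201 zaz 0.045
```

```bash
python3 -m inch '[[[0,0.08,-0.8],[0,0,0]],[[0,0,-1],[0,0,0]],[[0,0,-1],[0,0,0]],[[0,0,-1],[0,0,0]],[[0,0,-0.46],[0,0,0]],[[0,0,0],[0,0,0]],[[0,0,0],[0,0,0]]]'
python3 -m inch '[[[0.7,0.04,0],[0,0,0]],[[0.9,0.06,0],[0,0,0]],[[0.9,0.06,0],[0,0,0]],[[0.8,0.05,0],[0,0,0]],[[0.6,0.04,0],[0,0,0]],[[0.6,0.04,0],[0,0,0]],[[0.6,0.04,0],[0,0,0]],[[0,0,0],[0,0,0]]]'
python3 -c 'from h import *; go([.6225,.0840,.1525])'
```

```text
clock: 19.95
tool_pos: [0.4921, 0.076, 0.1532]
tool_rot: [[-0.978, -0.059, 0.201], [-0.059, 0.998, 0.009], [-0.202, -0.003, -0.979]]
ft_force: [-0.2, 0.9, -1.9]
width: 0.0112
gripper_force: 58.8
clock: 20.75
tool_pos: [0.6219, 0.0843, 0.1545]
tool_rot: [[-0.977, -0.058, 0.205], [-0.056, 0.998, 0.011], [-0.205, -0.001, -0.979]]
ft_force: [-0.5, -0.2, -2.5]
width: 0.011
gripper_force: 58.8
20.75 [0.6219 0.0843 0.1545] [-0.5 -0.2 -2.5] 0.011 58.8 [ 0.05  0.75 -0.47  1.84  0.78  0.53  0.69]
shift units [ 0.03 -0.01 -0.08] yawy 0.058 roll -0.001 tilt 0.207 zaz 0.055
```

```bash
python3 -m inch '[[[0,0,-0.3],[0,0,0]],[[0,0,-0.2],[0,0,0]],[[0,0,0],[0,0,0]],[[0,0,0],[0,0,0]]]'
python3 -m inch '[[[0,0,0],[0,0,0]],[[0,0,0],[0,0,0]],[[0,0,0],[0,0,0]],[[0,0,0],[0,0,0]],[[-0.6,-0.04,0],[0,0,0]],[[-0.9,-0.05,0],[0,0,0]],[[-0.9,-0.05,0],[0,0,0]],[[-0.4,-0.02,0],[0,0,0]]]' 0.42
python3 -m inch '[[[0,0,0],[0.04,-0.67,0]],[[0,0,-0.5],[0.04,-0.67,0]],[[0,0,-0.5],[0.04,-0.67,0]],[[0,0,-0.5],[0,0,0]],[[0,0,0],[0,0,0]],[[0,0,0],[0,0,0]]]' 0
python3 - <<'E'
from h import *
xc=np.array([np.cos(.06),np.sin(.06)]);b0=np.array([.7325,.0905])
go([*(b0-.091*xc),.105])
for n in('scene','side'):
    f=grab(n); save(f,n+'1.png',3,None if 0 else ((255,190,400,320) if n=='scene' else (145,100,300,240)))
E
```

```text
clock: 21.15
tool_pos: [0.6181, 0.0849, 0.1406]
tool_rot: [[-0.978, -0.061, 0.2], [-0.061, 0.998, 0.009], [-0.2, -0.003, -0.98]]
ft_force: [-3.4, -0.7, 3.7]
width: 0.0109
gripper_force: 59.5
clock: 21.95
tool_pos: [0.5474, 0.0811, 0.1405]
tool_rot: [[-0.978, -0.062, 0.2], [-0.061, 0.998, 0.01], [-0.2, -0.002, -0.98]]
ft_force: [0.6, -0.0, -0.7]
width: 0.036
gripper_force: 0.0
clock: 22.55
tool_pos: [0.5449, 0.0635, 0.1116]
tool_rot: [[-0.958, -0.049, 0.284], [-0.063, 0.997, -0.041], [-0.281, -0.058, -0.958]]
ft_force: [-0.4, 0.5, 1.2]
width: 0.0001
gripper_force: 0.0
22.55 [0.5449 0.0635 0.1116] [-0.4  0.5  1.2] 0.0001 0.0 [-0.09  0.74 -0.28  2.17  1.64  0.31 -0.25]
shift units [ 3.87  0.86 -0.26] yawy 0.049 roll -0.058 tilt 0.291 zaz -0.145
```

View pics/side1.png

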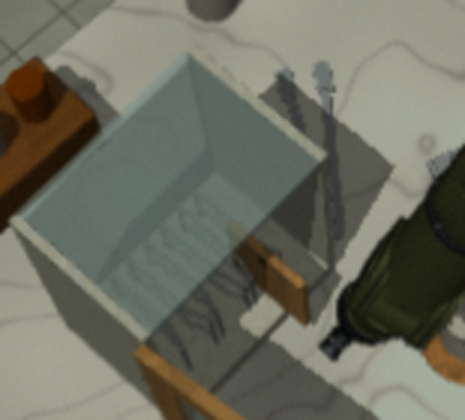

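```bash
python3 -m inch '[[[0.4,0.5,0],[0.1,0,0]],[[0.4,0.3,0],[0.15,-0.2,0]],[[0.2,0,0],[0.1,-0.4,0]],[[0,0,0],[0.04,-0.4,0]],[[0,0,0],[0,0,0]],[[0,0,0],[0,0,0]]]'
python3 -c 'from h import *; go([.642,.085,.105])'
```

```text
clock: 23.25
tool_pos: [0.5682, 0.0821, 0.1111]
tool_rot: [[-0.909, -0.046, 0.414], [-0.046, 0.999, 0.009], [-0.414, -0.011, -0.91]]
ft_force: [1.2, -0.4, 0.0]
width: -0.0001
gripper_force: 0.0
23.25 [0.5682 0.0821 0.1111] [ 1.2 -0.4  0. ] -0.0001 0.0 [ 0.02  0.79 -0.5   2.23  2.07  0.52 -0.68]
shift units [ 2.95  0.11 -0.25] yawy 0.046 roll -0.011 tilt 0.427 zaz 0.022
```

Side view: the board stands upright in the right-hand bay, half in. Pushing it home.

```bash
python3 -m inch '[[[0.6,0.05,0],[0,0,0]],[[0.5,0.04,0],[0,0,0]],[[0.5,0.03,0],[0,0,0]],[[0.5,0.03,0],[0,0,0]],[[0.5,0.03,0],[0,0,0]],[[0.5,0.03,0],[0,0,0]],[[0,0,0],[0,0,0]],[[0,0,0],[0,0,0]]]'
python3 -c 'from h import *; go([.647,.085,.105])'
```

```text
clock: 24.05
tool_pos: [0.6462, 0.0882, 0.1118]
tool_rot: [[-0.908, -0.047, 0.417], [-0.047, 0.999, 0.01], [-0.417, -0.01, -0.909]]
ft_force: [1.3, -0.9, 0.6]
width: 0.0
gripper_force: 0.0
24.05 [0.6462 0.0882 0.1118] [ 1.3 -0.9  0.6] 0.0 0.0 [-0.08  0.8  -0.29  2.01  1.85  0.31 -0.42]
shift units [ 0.03 -0.13 -0.27] yawy 0.047 roll -0.01 tilt 0.43 zaz 0.024
```

```bash
python3 -m inch '[[[-0.8,-0.05,0],[0,0,0]],[[-1,-0.06,0.3],[0,0,0]],[[-1,-0.06,0.8],[0,0,0]],[[-1,-0.2,1],[0,0,0]],[[-0.5,-0.5,1],[0,0,0]],[[0,-0.5,1],[0,0,0]],[[0,0,1],[0,0,0]],[[0,0,0],[0,0,0]]]' 0.42
cat >> h.py <<'E'
TH=.06;XC=np.array([np.cos(TH),np.sin(TH)]);YC=np.array([-XC[1],XC[0]]);CC=np.array([.729,.1485])
BAY=[CC-.058*YC,CC,CC+.058*YC]
def chkboards(i):
    st(); g=grab('side'); hsv=cv2.cvtColor(g['pixels'],cv2.COLOR_BGR2HSV)
    m=cv2.inRange(hsv,(5,70,50),(24,255,255)); c,_=cv2.findContours(m,0,2)
    cv2.imwrite('pics/chk%d.png'%i,g['pixels'])
    for k in c:
        x,y,w,h=cv2.boundingRect(k)
        if cv2.contourArea(k)>15 and 150<x<270 and 100<y<240: print('blob',x,y,w,h,cv2.contourArea(k))
    for b in range(3):
        P=[proj(g,[*(BAY[b]+(-.02+dx)*XC+dy*YC),z]) for dx in(-.06,.06) for dy in (-.006,.006) for z in(.03,.17)]
        P=np.array(P); print('bay',b,'pred box',np.round(P.min(0)),np.round(P.max(0)),'top front',np.round(proj(g,[*(BAY[b]-.08*XC),.17])))
E
python3 -c '
from h import *
chkboards(1)'
```

```text
clock: 24.85
tool_pos: [0.5357, 0.0512, 0.2261]
tool_rot: [[-0.911, -0.044, 0.409], [-0.047, 0.999, 0.002], [-0.409, -0.018, -0.912]]
ft_force: [0.2, 0.6, -0.6]
width: 0.0356
gripper_force: 0.0
24.85 [0.5357 0.0512 0.2261] [ 0.2  0.6 -0.6] 0.0356 0.0 [-0.13  0.48 -0.16  2.24  1.52  0.18 -0.12]
blob 189 214 77 78 1145.5
blob 227 179 9 20 73.5
bay 0 pred box [209. 163.] [238. 200.] top front [235. 185.]
bay 1 pred box [197. 174.] [227. 211.] top front [223. 197.]
bay 2 pred box [185. 186.] [217. 223.] top front [211. 209.]
```

Blob right/bottom edge (236,199) fits the board right in bay0 (predicted 238,200). Next the middle board, going over with tilt kept.

```bash
python3 -m inch '[[[0,-0.5,0.5],[0,0,-0.1]],[[0,-1,0.5],[0,0,-0.2]],[[-0.1,-1,0],[0,0,-0.2]],[[-0.1,-1,0],[0,0,-0.2]],[[-0.1,-1,0],[0,0,-0.2]],[[-0.1,-1,0],[0,0,-0.2]],[[-0.1,-1,0],[0,0,-0.2]],[[-0.1,-1,0],[0,0,-0.2]]]'
python3 -m inch '[[[-0.1,-1,0],[0,0,-0.2]],[[-0.1,-1,0],[0,0,-0.2]],[[-0.1,-1,0],[0,0,-0.2]],[[-0.1,-1,0],[0,0,-0.2]],[[0,-1,0],[0,0,0]],[[0,-1,0],[0,0,0]],[[0,0,0],[0,0,0]],[[0,0,0],[0,0,0]]]'
python3 -c 'from h import *; go([.5125,-.2864,.116])'
```

```text
clock: 25.7
tool_pos: [0.5193, -0.1355, 0.2463]
tool_rot: [[-0.902, 0.177, 0.393], [0.155, 0.984, -0.088], [-0.403, -0.018, -0.915]]
ft_force: [1.0, -0.9, -0.2]
width: 0.0361
gripper_force: 0.0
clock: 26.5
tool_pos: [0.5095, -0.285, 0.2465]
tool_rot: [[-0.876, 0.295, 0.381], [0.263, 0.955, -0.134], [-0.404, -0.017, -0.915]]
ft_force: [0.3, 0.2, 0.4]
width: 0.0357
gripper_force: 0.0
26.5 [ 0.5095 -0.285   0.2465] [0.3 0.2 0.4] 0.0357 0.0 [ 0.79  0.52 -0.5   2.07  0.91  0.27  0.83]
shift units [ 0.12 -0.06 -5.22] yawy -0.299 roll -0.017 tilt 0.416 zaz -0.337
```

```bash
python3 -m inch '[[[0.12,-0.06,-0.4],[0.11,-0.03,0]],[[0,0,-0.7],[0,0,0]],[[0,0,-0.7],[0,0,0]],[[0,0,-0.7],[0,0,0]],[[0,0,-0.7],[0,0,0]],[[0,0,0],[0,0,0]],[[0,0,0],[0,0,0]]]'
python3 -c 'from h import *; go([.5125,-.2864,.116])'
```

```text
clock: 27.2
tool_pos: [0.5109, -0.2858, 0.1826]
tool_rot: [[-0.88, 0.292, 0.375], [0.268, 0.956, -0.117], [-0.393, -0.002, -0.92]]
ft_force: [-0.3, -0.4, 0.3]
width: 0.036
gripper_force: 0.0
27.2 [ 0.5109 -0.2858  0.1826] [-0.3 -0.4  0.3] 0.036 0.0 [ 0.68  0.62 -0.32  2.13  1.49  0.13  0.26]
shift units [ 0.06 -0.02 -2.66] yawy -0.297 roll -0.002 tilt 0.404 zaz -0.302
```

```bash
python3 -m inch '[[[0,0,-0.4],[-0.04,-0.12,-0.02]],[[0,0,-0.4],[-0.04,-0.12,0]],[[0,0,-0.4],[0,0,0]],[[0,0,-0.4],[0,0,0]],[[0,0,-0.4],[0,0,0]],[[0,0,-0.4],[0,0,0]],[[0,0,0],[0,0,0]],[[0,0,0],[0,0,0]]]'
python3 -c 'from h import *; go([.5125,-.2864,.116])'
```

```text
clock: 28.0
tool_pos: [0.5096, -0.2877, 0.1276]
tool_rot: [[-0.869, 0.296, 0.396], [0.266, 0.955, -0.13], [-0.417, -0.008, -0.909]]
ft_force: [-1.2, 0.3, 0.7]
width: 0.0358
gripper_force: 0.0
28.0 [ 0.5096 -0.2877  0.1276] [-1.2  0.3  0.7] 0.0358 0.0 [ 0.85  0.79 -0.62  2.18  2.03  0.4  -0.23]
shift units [ 0.12  0.05 -0.46] yawy -0.301 roll -0.008 tilt 0.43 zaz -0.318
```

```bash
python3 -m inch '[[[0.1,0.05,-0.4],[0.05,-0.02,0]],[[0,0,0],[0,0,0]],[[0,0,0],[0,0,0]]]'
python3 -m inch '[[[0,0,0],[0,0,0]],[[0,0,0],[0,0,0]],[[0,0,0],[0,0,0]],[[0,0,0],[0,0,0]],[[0,0,0],[0,0,0]]]' 0 60
python3 -c 'from h import *; go([.5125,-.2864,.116])'
```

```text
clock: 28.3
tool_pos: [0.5122, -0.2866, 0.1172]
tool_rot: [[-0.867, 0.297, 0.399], [0.27, 0.955, -0.124], [-0.418, 0.001, -0.908]]
ft_force: [0.6, -0.6, -0.5]
width: 0.0355
gripper_force: 0.0
clock: 28.8
tool_pos: [0.5122, -0.2869, 0.1177]
tool_rot: [[-0.867, 0.297, 0.4], [0.269, 0.955, -0.124], [-0.419, -0.0, -0.908]]
ft_force: [-1.8, -0.1, 4.3]
width: 0.0112
gripper_force: 59.1
28.8 [ 0.5122 -0.2869  0.1177] [-1.8 -0.1  4.3] 0.0112 59.1 [ 0.87  0.82 -0.64  2.18  2.06  0.43 -0.25]
shift units [ 0.01  0.02 -0.07] yawy -0.301 roll -0.0 tilt 0.432 zaz -0.302
```

```bash
python3 -m inch '[[[0,0,0.4],[0,0,0]],[[0,0,0.6],[0,0,0]],[[0,0,0.6],[0,0,0]],[[0,0,0.6],[0,0,0]],[[0,0,0.6],[0,0,0]],[[0,0,0.6],[0,0,0]],[[0,0,0],[0,0,0]],[[0,0,0],[0,0,0]]]'
python3 -m inch '[[[0,0,0.5],[0,0,0]],[[0,0,0.6],[0,0,0]],[[0,0,0.5],[0,0,0]],[[0,0,0.4],[0,0,0]],[[0,0,0],[0,0,0]]]'
python3 -c '
from h import *
b=BAY[1]-.20*XC-.034*XC
go([*b,.245])'
```

```text
clock: 29.6
tool_pos: [0.5096, -0.2856, 0.1947]
tool_rot: [[-0.872, 0.295, 0.391], [0.269, 0.955, -0.122], [-0.41, -0.001, -0.912]]
ft_force: [-0.2, 1.0, -0.5]
width: 0.0113
gripper_force: 58.5
clock: 30.1
tool_pos: [0.5101, -0.2872, 0.2419]
tool_rot: [[-0.87, 0.298, 0.394], [0.271, 0.955, -0.124], [-0.413, -0.001, -0.911]]
ft_force: [0.2, 0.2, -1.9]
width: 0.0109
gripper_force: 58.7
30.1 [ 0.5101 -0.2872  0.2419] [ 0.2  0.2 -1.9] 0.0109 58.7 [ 0.86  0.55 -0.59  2.08  1.04  0.3   0.71]
shift units [-0.59 16.87  0.13] yawy -0.302 roll -0.001 tilt 0.425 zaz -0.305
```

```bash
python3 -m inch '[[[0,0.5,0.13],[0,0,0.1]],[[0,1,0],[0,0,0.15]],[[0,1,0],[0,0,0.15]],[[0,1,0],[0,0,0.15]],[[0,1,0],[0,0,0.15]],[[0,1,0],[0,0,0.15]],[[0,1,0],[0,0,0.15]],[[0,1,0],[0,0,0.15]]]'
python3 -m inch '[[[-0.1,1,0],[0,0,0.15]],[[-0.1,1,0],[0,0,0.15]],[[-0.1,1,0],[0,0,0.15]],[[-0.1,1,0],[0,0,0.15]],[[-0.1,1,0],[0,0,0.15]],[[0,1,0],[0,0,0.15]],[[0,1,0],[0,0,0.15]],[[0,0,0],[0,0,0]]]'
python3 -c '
from h import *
b=BAY[1]-.20*XC-.034*XC
go([*b,.1475])'
```

```text
clock: 30.9
tool_pos: [0.5092, -0.0967, 0.2442]
tool_rot: [[-0.905, 0.125, 0.407], [0.113, 0.992, -0.052], [-0.41, -0.001, -0.912]]
ft_force: [0.2, 0.4, -1.5]
width: 0.0115
gripper_force: 58.8
clock: 31.7
tool_pos: [0.4968, 0.0814, 0.2447]
tool_rot: [[-0.911, -0.038, 0.411], [-0.034, 0.999, 0.018], [-0.411, 0.002, -0.911]]
ft_force: [-0.1, -0.8, -1.9]
width: 0.0118
gripper_force: 58.9
31.7 [0.4968 0.0814 0.2447] [-0.1 -0.8 -1.9] 0.0118 58.9 [ 0.02  0.44 -0.51  2.3   1.46  0.35 -0.17]
shift units [-0.06  2.12 -3.89] yawy 0.038 roll 0.002 tilt 0.424 zaz 0.043
```

```bash
python3 -m inch '[[[-0.03,0.8,-0.2],[0,0,0.08]],[[-0.03,0.8,-0.6],[0,0,0.07]],[[0,0.5,-0.6],[0,0,0]],[[0,0,-0.6],[0,0,0]],[[0,0,-0.6],[0,0,0]],[[0,0,-0.6],[0,0,0]],[[0,0,-0.6],[0,0,0]],[[0,0,0],[0,0,0]]]'
python3 -c '
from h import *
b=BAY[1]-.20*XC-.034*XC
go([*b,.1475])'
```

```text
clock: 32.5
tool_pos: [0.4944, 0.1281, 0.1477]
tool_rot: [[-0.912, -0.052, 0.407], [-0.048, 0.999, 0.02], [-0.407, -0.002, -0.913]]
ft_force: [-0.6, -0.1, -1.9]
width: 0.0112
gripper_force: 58.9
32.5 [0.4944 0.1281 0.1477] [-0.6 -0.1 -1.9] 0.0112 58.9 [-0.05  0.7  -0.63  2.37  1.96  0.62 -0.77]
shift units [ 0.04  0.25 -0.01] yawy 0.052 roll -0.002 tilt 0.419 zaz 0.048
```

```bash
python3 -m inch '[[[0.6,0.28,0],[0,0,0.05]],[[0.9,0.06,0],[0,0,0]],[[0.9,0.06,0],[0,0,0]],[[0.9,0.05,0],[0,0,0]],[[0.8,0.05,0],[0,0,0]],[[0.8,0.05,0],[0,0,0]],[[0.7,0.04,0],[0,0,0]],[[0.6,0.03,0],[0,0,0]]]'
python3 -m inch '[[[0,0,0],[0,0,0]],[[0,0,0],[0,0,0]]]'
python3 -c '
from h import *
b=BAY[1]-.045*XC-.034*XC
go([*b,.1385])'
```

```text
clock: 33.3
tool_pos: [0.652, 0.1442, 0.1508]
tool_rot: [[-0.909, -0.06, 0.412], [-0.055, 0.998, 0.023], [-0.413, -0.002, -0.911]]
ft_force: [-0.2, 0.1, -2.2]
width: 0.0112
gripper_force: 59.0
clock: 33.5
tool_pos: [0.6504, 0.144, 0.1501]
tool_rot: [[-0.91, -0.059, 0.411], [-0.055, 0.998, 0.023], [-0.412, -0.002, -0.911]]
ft_force: [-0.1, -0.4, -1.1]
width: 0.0113
gripper_force: 59.0
33.5 [0.6504 0.144  0.1501] [-0.1 -0.4 -1.1] 0.0113 59.0 [-0.11  0.76 -0.39  1.94  1.44  0.38 -0.07]
shift units [-0.01 -0.01 -0.47] yawy 0.059 roll -0.002 tilt 0.424 zaz 0.056
```

```bash
python3 -m inch '[[[0,0,-0.3],[0,0,0]],[[0,0,-0.15],[0,0,0]],[[0,0,0],[0,0,0]]]'
python3 -m inch '[[[0,0,0],[0,0,0]],[[0,0,0],[0,0,0]],[[0,0,0],[0,0,0]],[[0,0,0],[0,0,0]],[[-0.6,-0.04,0],[0,0,0]],[[-0.8,-0.05,0],[0,0,0]],[[-0.8,-0.05,0],[0,0,0]],[[-0.4,-0.02,0],[0,0,0]]]' 0.42
python3 -m inch '[[[0,0,-0.4],[0,0,0]],[[0,0,-0.4],[0,0,0]],[[0,0,-0.3],[0,0,0]],[[0,0,0],[0,0,0]],[[0,0,0],[0,0,0]]]' 0
python3 -c '
from h import *
b=BAY[1]-.086*XC
go([*b,.11])'
```

```text
clock: 33.8
tool_pos: [0.65, 0.144, 0.1386]
tool_rot: [[-0.91, -0.06, 0.41], [-0.056, 0.998, 0.023], [-0.411, -0.002, -0.912]]
ft_force: [-0.5, -0.6, -2.1]
width: 0.0111
gripper_force: 59.0
clock: 34.6
tool_pos: [0.5844, 0.1398, 0.1386]
tool_rot: [[-0.91, -0.06, 0.41], [-0.055, 0.998, 0.023], [-0.411, -0.002, -0.912]]
ft_force: [-0.5, -0.2, -0.3]
width: 0.0358
gripper_force: 0.0
clock: 35.1
tool_pos: [0.5862, 0.1399, 0.1112]
tool_rot: [[-0.91, -0.059, 0.411], [-0.054, 0.998, 0.023], [-0.412, -0.002, -0.911]]
ft_force: [0.3, -0.0, -0.4]
width: -0.0002
gripper_force: 0.0
35.1 [0.5862 0.1399 0.1112] [ 0.3 -0.  -0.4] -0.0002 0.0 [-0.08  0.8  -0.49  2.14  1.92  0.5  -0.59]
shift units [ 2.28  0.14 -0.05] yawy 0.059 roll -0.002 tilt 0.424 zaz 0.055
```

Push, retreat and move up, check.

```bash
python3 -m inch '[[[0.6,0.04,0],[0,0,0]],[[0.5,0.03,0],[0,0,0]],[[0.5,0.03,0],[0,0,0]],[[0.4,0.02,0],[0,0,0]],[[0.28,0.02,0],[0,0,0]],[[0,0,0],[0,0,0]],[[0,0,0],[0,0,0]]]'
python3 -m inch '[[[-0.8,-0.05,0],[0,0,0]],[[-1,-0.06,0.3],[0,0,0]],[[-1,-0.06,0.8],[0,0,0]],[[-1,-0.2,1],[0,0,0]],[[-0.5,-0.5,1],[0,0,-0.1]],[[0,-1,1],[0,0,-0.2]],[[0,-1,1],[0,0,-0.2]],[[0,-1,0],[0,0,-0.2]]]' 0.42
python3 -c '
from h import *
chkboards(2)
go([.4955,-.3430,.25])'
```

```text
clock: 35.8
tool_pos: [0.6431, 0.1435, 0.1116]
tool_rot: [[-0.909, -0.059, 0.412], [-0.054, 0.998, 0.023], [-0.412, -0.002, -0.911]]
ft_force: [-0.7, 0.2, -0.3]
width: -0.0002
gripper_force: 0.0
clock: 36.6
tool_pos: [0.5364, 0.0495, 0.2389]
tool_rot: [[-0.909, 0.044, 0.416], [0.039, 0.999, -0.019], [-0.416, -0.001, -0.909]]
ft_force: [1.4, 0.1, -0.6]
width: 0.0357
gripper_force: 0.0
36.6 [0.5364 0.0495 0.2389] [ 1.4  0.1 -0.6] 0.0357 0.0 [-0.05  0.47 -0.3   2.22  1.38  0.28 -0.08]
blob 189 214 77 78 1144.5
blob 215 190 11 20 83.0
blob 227 179 9 20 74.5
bay 0 pred box [209. 163.] [238. 200.] top front [235. 185.]
bay 1 pred box [197. 174.] [227. 211.] top front [223. 197.]
bay 2 pred box [185. 186.] [217. 223.] top front [211. 209.]
36.65 [0.5354 0.0432 0.2373] [-0.7 -4.6 -0.1] 0.0356 0.0 [-0.04  0.47 -0.3   2.23  1.38  0.28 -0.08]
shift units [ -1.6  -15.45   0.51] yawy -0.052 roll -0.007 tilt 0.427 zaz -0.068
```

```bash
python3 -m inch '[[[0,-1,0.3],[0,0,-0.15]],[[0,-1,0],[0,0,-0.15]],[[-0.1,-1,0],[0,0,-0.15]],[[-0.1,-1,0],[0,0,-0.15]],[[-0.1,-1,0],[0,0,-0.15]],[[-0.1,-1,0],[0,0,-0.15]],[[-0.1,-1,0],[0,0,-0.15]],[[-0.1,-1,0],[0,0,-0.15]]]'
python3 -m inch '[[[-0.2,-1,0],[0,0,-0.15]],[[-0.2,-1,0],[0,0,-0.15]],[[-0.2,-1,0],[0,0,-0.15]],[[-0.2,-1,0],[0,0,0]],[[-0.2,-1,0],[0,0,0]],[[0,-1,0],[0,0,0]],[[0,-0.3,0],[0,0,0]],[[0,0,0],[0,0,0]]]'
python3 -c 'from h import *; go([.4945,-.3409,.116])'
```

```text
clock: 37.45
tool_pos: [0.5197, -0.1512, 0.2428]
tool_rot: [[-0.89, 0.221, 0.399], [0.2, 0.975, -0.093], [-0.41, -0.003, -0.912]]
ft_force: [0.4, -0.9, 0.7]
width: 0.0359
gripper_force: 0.0
clock: 38.25
tool_pos: [0.4949, -0.3089, 0.2426]
tool_rot: [[-0.873, 0.289, 0.392], [0.262, 0.957, -0.12], [-0.41, -0.002, -0.912]]
ft_force: [-0.2, -0.3, -0.3]
width: 0.0358
gripper_force: 0.0
38.25 [ 0.4949 -0.3089  0.2426] [-0.2 -0.3 -0.3] 0.0358 0.0 [ 0.93  0.55 -0.6   2.07  0.96  0.28  0.85]
shift units [-0.02 -1.28 -5.06] yawy -0.293 roll -0.002 tilt 0.423 zaz -0.298
```

```bash
python3 -m inch '[[[0,-0.7,0],[0,0,-0.05]],[[0,-0.58,-0.3],[0,0,0]],[[0,0,-0.5],[0,0,0]],[[0,0,-0.5],[0,0,0]],[[0,0,-0.5],[0,0,0]],[[0,0,-0.5],[0,0,0]],[[0,0,-0.3],[0,0,0]],[[0,0,0],[0,0,0]]]'
python3 -c 'from h import *; go([.4945,-.3409,.116]); w=grab("wrist"); save(w,"w6.png",1.2)'
```

```text
clock: 39.05
tool_pos: [0.4953, -0.3387, 0.1769]
tool_rot: [[-0.874, 0.29, 0.389], [0.264, 0.957, -0.121], [-0.407, -0.003, -0.913]]
ft_force: [-0.6, 0.2, -0.1]
width: 0.0359
gripper_force: 0.0
39.05 [ 0.4953 -0.3387  0.1769] [-0.6  0.2 -0.1] 0.0359 0.0 [ 0.75  0.64 -0.25  2.1   1.34  0.04  0.52]
shift units [-0.03 -0.09 -2.44] yawy -0.295 roll -0.003 tilt 0.419 zaz -0.301
```

View pics/w6.png

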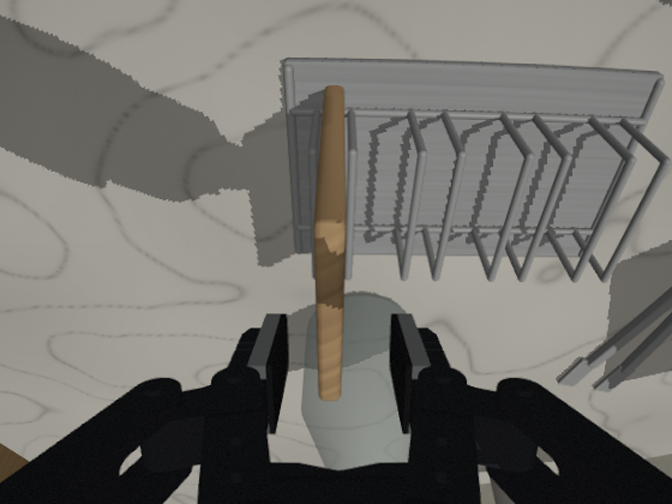

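Board lies between the open fingers (top edge at column 330, finger centre 338), about 2 mm to one side. Descend on.

```bash
python3 -m inch '[[[-0.03,-0.15,-0.4],[-0.04,-0.12,0]],[[0,0,-0.4],[-0.04,-0.12,-0.04]],[[0,0,-0.4],[0,0,0]],[[0,0,-0.4],[0,0,0]],[[0,0,-0.4],[0,0,0]],[[0,0,-0.4],[0,0,0]],[[0,0,0],[0,0,0]],[[0,0,0],[0,0,0]]]'
python3 -c 'from h import *; go([.4939,-.3425,.116])'
```

```text
clock: 39.9
tool_pos: [0.4894, -0.3397, 0.1221]
tool_rot: [[-0.872, 0.294, 0.391], [0.268, 0.956, -0.122], [-0.409, -0.002, -0.912]]
ft_force: [-0.3, 0.4, -0.5]
width: 0.0358
gripper_force: 0.0
39.9 [ 0.4894 -0.3397  0.1221] [-0.3  0.4 -0.5] 0.0358 0.0 [ 0.97  0.81 -0.61  2.13  1.97  0.33 -0.04]
shift units [ 0.18 -0.11 -0.24] yawy -0.299 roll -0.002 tilt 0.422 zaz -0.303
```

```bash
python3 -m inch '[[[0.18,-0.11,-0.2],[0.02,0,0]],[[0,0,0],[0,0,0]],[[0,0,0],[0,0,0]]]'
python3 -m inch '[[[0,0,0],[0,0,0]],[[0,0,0],[0,0,0]],[[0,0,0],[0,0,0]],[[0,0,0],[0,0,0]],[[0,0,0],[0,0,0]]]' 0 60
python3 -c 'from h import *; go([.4939,-.3425,.116])'
python3 -m inch '[[[0,0,0.4],[0,0,0]],[[0,0,0.6],[0,0,0]],[[0,0,0.6],[0,0,0]],[[0,0,0.6],[0,0,0]],[[0,0,0.6],[0,0,0]],[[0,0,0.6],[0,0,0]],[[0,0,0],[0,0,0]],[[0,0,0],[0,0,0]]]'
python3 -m inch '[[[0,0,0.5],[0,0,0]],[[0,0,0.6],[0,0,0]],[[0,0,0.6],[0,0,0]],[[0,0,0.4],[0,0,0]],[[0,0,0],[0,0,0]]]'
python3 -c '
from h import *
b=BAY[2]-.20*XC-.034*XC
go([*b,.245])'
```

```text
clock: 40.2
tool_pos: [0.4942, -0.3428, 0.117]
tool_rot: [[-0.872, 0.294, 0.391], [0.268, 0.956, -0.121], [-0.409, -0.001, -0.913]]
ft_force: [-0.0, -0.1, -0.7]
width: 0.0356
gripper_force: 0.0
clock: 40.7
tool_pos: [0.4939, -0.3426, 0.117]
tool_rot: [[-0.872, 0.294, 0.391], [0.268, 0.956, -0.12], [-0.409, -0.0, -0.913]]
ft_force: [-2.7, 1.2, 4.3]
width: 0.0114
gripper_force: 59.2
40.7 [ 0.4939 -0.3426  0.117 ] [-2.7  1.2  4.3] 0.0114 59.2 [ 0.97  0.82 -0.61  2.12  1.97  0.33 -0.03]
shift units [ 0.    0.   -0.04] yawy -0.299 roll -0.0 tilt 0.421 zaz -0.299
clock: 41.5
tool_pos: [0.4941, -0.3445, 0.1956]
tool_rot: [[-0.871, 0.297, 0.392], [0.27, 0.955, -0.125], [-0.411, -0.003, -0.911]]
ft_force: [-0.5, -0.1, -1.0]
width: 0.0113
gripper_force: 58.7
clock: 42.0
tool_pos: [0.4947, -0.3449, 0.2487]
tool_rot: [[-0.87, 0.297, 0.393], [0.269, 0.955, -0.126], [-0.413, -0.004, -0.911]]
ft_force: [-0.5, -0.1, -1.2]
width: 0.0113
gripper_force: 58.8
42.0 [ 0.4947 -0.3449  0.2487] [-0.5 -0.1 -1.2] 0.0113 58.8 [ 1.07  0.6  -0.74  2.01  0.96  0.38  0.92]
shift units [-0.11 21.49 -0.15] yawy -0.302 roll -0.004 tilt 0.426 zaz -0.31
```

```bash
python3 -m inch '[[[0,0.5,0],[0.03,0,0.1]],[[0.1,1,0],[0,0,0.12]],[[0.1,1,0],[0,0,0.12]],[[0.1,1,0],[0,0,0.12]],[[0,1,0],[0,0,0.12]],[[0,1,0],[0,0,0.12]],[[0,1,0],[0,0,0.12]],[[0,1,0],[0,0,0.12]]]'
python3 -m inch '[[[0,1,0],[0,0,0.12]],[[0,1,0],[0,0,0.12]],[[0,1,0],[0,0,0.12]],[[0,1,0],[0,0,0.12]],[[0,1,0],[0,0,0.12]],[[0,1,0],[0,0,0.12]],[[0,1,0],[0,0,0.12]],[[0,1,0],[0,0,0.12]]]'
python3 -m inch '[[[-0.1,1,0],[0,0,0.12]],[[-0.1,1,0],[0,0,0.12]],[[-0.1,0.9,0],[0,0,0.12]],[[-0.1,0.8,0],[0,0,0.12]],[[0,0.5,0],[0,0,0]],[[0,0.3,0],[0,0,0]],[[0,0,0],[0,0,0]],[[0,0,0],[0,0,0]]]'
python3 -c '
from h import *
b=BAY[2]-.20*XC-.034*XC
go([*b,.147])'
```

```text
clock: 42.8
tool_pos: [0.501, -0.1545, 0.2476]
tool_rot: [[-0.901, 0.156, 0.404], [0.144, 0.988, -0.062], [-0.408, 0.002, -0.913]]
ft_force: [0.4, 0.6, -1.5]
width: 0.0114
gripper_force: 58.8
clock: 43.6
tool_pos: [0.5006, 0.0451, 0.2476]
tool_rot: [[-0.913, 0.013, 0.408], [0.012, 1.0, -0.004], [-0.408, 0.002, -0.913]]
ft_force: [1.0, 0.6, -2.5]
width: 0.0114
gripper_force: 58.8
clock: 44.4
tool_pos: [0.492, 0.1548, 0.2483]
tool_rot: [[-0.911, -0.055, 0.409], [-0.05, 0.998, 0.023], [-0.41, 0.0, -0.912]]
ft_force: [-0.5, -0.7, -1.2]
width: 0.0115
gripper_force: 58.8
44.4 [0.492  0.1548 0.2483] [-0.5 -0.7 -1.2] 0.0115 58.8 [-0.08  0.47 -0.63  2.24  1.35  0.5  -0.21]
shift units [-0.    1.5  -4.05] yawy 0.055 roll 0.0 tilt 0.423 zaz 0.055
```

```bash
python3 -m inch '[[[0,0.6,0],[0,0,0.03]],[[0,0.5,-0.5],[0,0,0]],[[0,0.4,-0.6],[0,0,0]],[[0,0,-0.6],[0,0,0]],[[0,0,-0.6],[0,0,0]],[[0,0,-0.6],[0,0,0]],[[0,0,-0.6],[0,0,0]],[[0,0,-0.5],[0,0,0]]]'
python3 -m inch '[[[0,0,0],[0,0,0]],[[0,0,0],[0,0,0]]]'
python3 -c '
from h import *
b=BAY[2]-.20*XC-.034*XC
go([*b,.147])'
```

```text
clock: 45.2
tool_pos: [0.4923, 0.1939, 0.1479]
tool_rot: [[-0.91, -0.06, 0.41], [-0.054, 0.998, 0.027], [-0.411, 0.002, -0.912]]
ft_force: [0.1, -0.4, -1.7]
width: 0.0113
gripper_force: 58.9
clock: 45.4
tool_pos: [0.4922, 0.1937, 0.1487]
tool_rot: [[-0.91, -0.061, 0.41], [-0.055, 0.998, 0.026], [-0.41, 0.002, -0.912]]
ft_force: [-0.2, -0.1, -1.8]
width: 0.011
gripper_force: 58.8
45.4 [0.4922 0.1937 0.1487] [-0.2 -0.1 -1.8] 0.011 58.8 [-0.19  0.71 -0.64  2.31  1.83  0.65 -0.76]
shift units [-0.01 -0.05 -0.07] yawy 0.061 roll 0.002 tilt 0.423 zaz 0.064
```

```bash
python3 -m inch '[[[0.6,0,0],[0,0,0]],[[0.9,0.05,0],[0,0,0]],[[0.9,0.05,0],[0,0,0]],[[0.9,0.05,0],[0,0,0]],[[0.8,0.05,0],[0,0,0]],[[0.8,0.05,0],[0,0,0]],[[0.7,0.04,0],[0,0,0]],[[0.6,0.03,0],[0,0,0]]]'
python3 -m inch '[[[0,0,0],[0,0,0]],[[0,0,0],[0,0,0]]]'
python3 -c '
from h import *
b=BAY[2]-.045*XC-.034*XC
go([*b,.1378])'
```

```text
clock: 46.2
tool_pos: [0.6486, 0.2015, 0.1501]
tool_rot: [[-0.909, -0.06, 0.412], [-0.054, 0.998, 0.026], [-0.413, 0.002, -0.911]]
ft_force: [-0.6, -0.0, -1.9]
width: 0.0112
gripper_force: 58.9
clock: 46.4
tool_pos: [0.6469, 0.2014, 0.1493]
tool_rot: [[-0.91, -0.061, 0.41], [-0.055, 0.998, 0.026], [-0.411, 0.002, -0.912]]
ft_force: [-0.7, 0.0, -1.9]
width: 0.011
gripper_force: 58.8
46.4 [0.6469 0.2014 0.1493] [-0.7  0.  -1.9] 0.011 58.8 [-0.15  0.79 -0.49  1.9   1.41  0.5  -0.1 ]
shift units [-0.01  0.01 -0.46] yawy 0.061 roll 0.002 tilt 0.424 zaz 0.064
```

```bash
python3 -m inch '[[[0,0,-0.3],[0,0,0]],[[0,0,-0.15],[0,0,0]],[[0,0,0],[0,0,0]]]'
python3 -m inch '[[[0,0,0],[0,0,0]],[[0,0,0],[0,0,0]],[[0,0,0],[0,0,0]],[[0,0,0],[0,0,0]],[[-0.6,-0.04,0],[0,0,0]],[[-0.8,-0.05,0],[0,0,0]],[[-0.8,-0.05,0],[0,0,0]],[[-0.4,-0.02,0],[0,0,0]]]' 0.42
python3 -m inch '[[[0,0,-0.4],[0,0,0]],[[0,0,-0.4],[0,0,0]],[[0,0,-0.3],[0,0,0]],[[0,0,0],[0,0,0]],[[0,0,0],[0,0,0]]]' 0
python3 -c '
from h import *
b=BAY[2]-.086*XC
go([*b,.11])'
```

```text
clock: 46.7
tool_pos: [0.6462, 0.2017, 0.1374]
tool_rot: [[-0.91, -0.062, 0.409], [-0.056, 0.998, 0.026], [-0.41, 0.001, -0.912]]
ft_force: [0.2, 0.6, -1.9]
width: 0.0114
gripper_force: 58.9
clock: 47.5
tool_pos: [0.5804, 0.1974, 0.1374]
tool_rot: [[-0.911, -0.062, 0.409], [-0.056, 0.998, 0.027], [-0.41, 0.001, -0.912]]
ft_force: [0.8, 0.5, -0.4]
width: 0.0362
gripper_force: 0.0
clock: 48.0
tool_pos: [0.5822, 0.1973, 0.1099]
tool_rot: [[-0.91, -0.061, 0.41], [-0.055, 0.998, 0.026], [-0.411, 0.001, -0.912]]
ft_force: [-0.6, 0.2, 0.3]
width: 0.0002
gripper_force: 0.0
48.0 [0.5822 0.1973 0.1099] [-0.6  0.2  0.3] 0.0002 0.0 [-0.18  0.82 -0.52  2.09  1.8   0.55 -0.56]
shift units [2.3  0.16 0.  ] yawy 0.061 roll 0.001 tilt 0.423 zaz 0.064
```

```bash
python3 -m inch '[[[0.6,0.04,0],[0,0,0]],[[0.5,0.03,0],[0,0,0]],[[0.5,0.03,0],[0,0,0]],[[0.4,0.02,0],[0,0,0]],[[0.3,0.02,0],[0,0,0]],[[0,0,0],[0,0,0]],[[0,0,0],[0,0,0]]]'
python3 -m inch '[[[-0.8,-0.05,0],[0,0,0]],[[-1,-0.06,0.3],[0,0,0]],[[-1,-0.06,0.8],[0,0,0]],[[-1,-0.5,1],[0,0,0]],[[-0.5,-1,1],[0,0.2,0]],[[0,-1,1],[-0.03,0.5,0]],[[0,-1,1],[-0.03,0.5,0]],[[0,-1,1],[-0.03,0.5,0]]]' 0.42
python3 -c '
from h import *
chkboards(3)
H=CC-.1*XC+.14*YC
print("hinge",H,"handle shut",H-.058*XC-.253*YC)
go([.364,.303,.42])'
```

```text
clock: 48.7
tool_pos: [0.6396, 0.2009, 0.1103]
tool_rot: [[-0.91, -0.061, 0.41], [-0.055, 0.998, 0.026], [-0.411, 0.001, -0.912]]
ft_force: [-0.8, -0.4, 0.7]
width: -0.0004
gripper_force: 0.0
clock: 49.5
tool_pos: [0.5358, 0.1128, 0.2244]
tool_rot: [[-0.957, -0.05, 0.284], [-0.055, 0.998, -0.012], [-0.283, -0.027, -0.959]]
ft_force: [0.7, -1.3, 0.3]
width: 0.036
gripper_force: 0.0
49.5 [0.5358 0.1128 0.2244] [ 0.7 -1.3  0.3] 0.036 0.0 [ 0.01  0.55 -0.57  2.07  0.96  0.52  0.34]
blob 189 214 76 79 1138.0
blob 203 202 12 19 77.0
blob 215 190 11 20 82.0
blob 227 179 9 20 77.5
bay 0 pred box [209. 163.] [238. 200.] top front [235. 185.]
bay 1 pred box [197. 174.] [227. 211.] top front [223. 197.]
bay 2 pred box [185. 186.] [217. 223.] top front [211. 209.]
hinge [0.62078499 0.28225167] handle shut [0.57806025 0.02622903]
49.55 [0.5388 0.1089 0.2266] [ 2.5 -2.5  2. ] 0.0363 0.0 [ 0.02  0.55 -0.57  2.06  0.95  0.53  0.35]
shift units [-6.99  7.76  7.73] yawy 0.045 roll -0.029 tilt 0.291 zaz -0.052
```

```bash
python3 -m inch '[[[-0.5,0,1],[-0.03,0.4,-0.3]],[[-0.5,0,1],[-0.03,0.4,-0.4]],[[-0.5,0,1],[-0.03,0.4,-0.4]],[[-0.5,0,1],[-0.03,0.4,-0.4]],[[-0.5,0,1],[0,0.3,-0.4]],[[-0.5,0,1],[0.1,0,-0.4]],[[-0.5,0.5,1],[0,0,-0.4]],[[-0.5,0.8,0.7],[0,0,-0.3]]]' 0.4
python3 -m inch '[[[-0.5,1,0],[0,0,0]],[[-0.5,1,0],[0,0,0]],[[-0.5,1,0],[0,0,0]],[[-0.5,1,0],[0,0,0]],[[-0.5,1,0],[0,0,0]],[[0,0.6,0],[0,0,0]],[[0,0,0],[0,0,0]],[[0,0,0],[0,0,0]]]'
python3 -c '
from h import *
go([.364,.303,.42])
g=grab("side");w=grab("wrist");save(w,"w7.png",1)
print(np.round(w["s"]["tool_rot"],3))
hsv=cv2.cvtColor(w["pixels"],cv2.COLOR_BGR2HSV)
print("handle pred",proj(w,[.364,.303,.337]))
'
```

```text
clock: 50.35
tool_pos: [0.4371, 0.144, 0.4172]
tool_rot: [[-0.922, 0.387, -0.014], [0.387, 0.921, -0.052], [-0.007, -0.053, -0.999]]
ft_force: [0.6, 0.9, 0.1]
width: 0.0338
gripper_force: 0.0
clock: 51.15
tool_pos: [0.3747, 0.2843, 0.4157]
tool_rot: [[-0.924, 0.381, -0.016], [0.381, 0.923, -0.051], [-0.005, -0.053, -0.999]]
ft_force: [0.4, 0.7, 1.0]
width: 0.0343
gripper_force: 0.0
51.15 [0.3747 0.2843 0.4157] [0.4 0.7 1. ] 0.0343 0.0 [-0.23  0.38 -0.79  1.65  0.29  1.28  0.1 ]
shift units [-0.43  0.75  0.17] yawy -0.392 roll -0.053 tilt 0.054 zaz -1.875
[[-0.924  0.382 -0.016]
 [ 0.383  0.923 -0.051]
 [-0.005 -0.053 -0.999]]
handle pred [309.8881032  193.18497196]
```

```bash
python3 -m inch '[[[-0.43,0.75,0],[0.33,-0.13,0]],[[0,0,0],[0,0,0]],[[0,0,-0.4],[0,0,0]]]' 0.5
python3 -c 'from h import *; go([.364,.303,.297])'
python3 -m inch '[[[0,0,-0.7],[0,0,0]],[[0,0,-0.9],[0,0,0]],[[0,0,-0.9],[0,0,0]],[[0,0,-0.9],[0,0,0]],[[0,0,-0.8],[0,0,0]],[[0,0,0],[0,0,0]],[[0,0,0],[0,0,0]]]'
python3 -c 'from h import *; go([.364,.303,.297])'
python3 -m inch '[[[0,0,0],[0,0,0]],[[0,0,0],[0,0,0]],[[0,0,0],[0,0,0]],[[0,0,0],[0,0,0]],[[0,0,0],[0,0,0]]]' 0 25
python3 - <<'E'
from h import *
s=st()
H=CC-.1*XC+.14*YC;c=np.array(s['tool_pos'][:2])
v0=c-H;a0=np.arctan2(v0[1],v0[0])%(2*np.pi);r=np.hypot(*v0)
e=np.array([.57806,.02623])-H;ae=np.arctan2(e[1],e[0])%(2*np.pi)
print('r',r,'phi',ae-a0)
p=c;n=16
for i in range(1,n+1):
    a=a0+(ae-a0)*i/n; rr=r+(.2596-r)*i/n; q=H+rr*np.array([np.cos(a),np.sin(a)]); print(np.round((q-p)/.025,2),end=' '); p=q
E
```

```text
clock: 51.55
tool_pos: [0.3649, 0.3034, 0.4069]
tool_rot: [[-0.924, 0.382, 0.005], [0.382, 0.924, 0.001], [-0.005, 0.003, -1.0]]
ft_force: [-0.7, -0.2, -0.2]
width: 0.0423
gripper_force: 0.0
51.55 [0.3649 0.3034 0.4069] [-0.7 -0.2 -0.2] 0.0423 0.0 [-0.24  0.36 -0.8   1.7   0.28  1.19  0.06]
shift units [-0.04 -0.02 -4.39] yawy -0.392 roll 0.003 tilt 0.005 zaz 0.106
clock: 52.25
tool_pos: [0.3644, 0.3033, 0.301]
tool_rot: [[-0.924, 0.382, 0.002], [0.382, 0.924, -0.001], [-0.002, 0.0, -1.0]]
ft_force: [0.8, 0.2, 0.5]
width: 0.0426
gripper_force: 0.0
52.25 [0.3644 0.3033 0.301 ] [0.8 0.2 0.5] 0.0426 0.0 [-0.3   0.47 -0.75  1.89  0.4   0.93 -0.06]
shift units [-0.02 -0.01 -0.16] yawy -0.392 roll 0.0 tilt 0.002 zaz -0.317
clock: 52.75
tool_pos: [0.3645, 0.3044, 0.3021]
tool_rot: [[-0.924, 0.381, 0.005], [0.381, 0.924, 0.002], [-0.004, 0.003, -1.0]]
ft_force: [1.1, -1.3, 6.8]
width: 0.011
gripper_force: 25.1
52.75 [0.3645 0.3044 0.3021] [ 1.1 -1.3  6.8] 0.011 25.1 [-0.3   0.47 -0.75  1.89  0.4   0.93 -0.06]
r 0.25720077152693027 phi 1.4917268892473512
[-0.04 -0.96] [ 0.05 -0.96] [ 0.13 -0.95] [ 0.22 -0.93] [ 0.31 -0.91] [ 0.39 -0.88] [ 0.47 -0.84] [ 0.55 -0.79] [ 0.62 -0.74] [ 0.69 -0.68] [ 0.75 -0.61] [ 0.8  -0.54] [ 0.85 -0.46] [ 0.89 -0.38] [ 0.92 -0.3 ] [ 0.94 -0.21]
```

Bar gripped (width 11 mm). Swinging the door shut.

```bash
python3 -m inch '[[[-0.02,-0.48,0],[0,0,0]],[[-0.02,-0.48,0],[0,0,0]],[[0.05,-0.96,0],[0,0,0]],[[0.13,-0.95,0],[0,0,0]],[[0.22,-0.93,0],[0,0,0]],[[0.31,-0.91,0],[0,0,0]],[[0.39,-0.88,0],[0,0,0]],[[0.47,-0.84,0],[0,0,0]]]'
python3 -m inch '[[[0.55,-0.79,0],[0,0,0]],[[0.62,-0.74,0],[0,0,0]],[[0.69,-0.68,0],[0,0,0]],[[0.75,-0.61,0],[0,0,0]],[[0.8,-0.54,0],[0,0,0]],[[0.85,-0.46,0],[0,0,0]],[[0.6,-0.28,0],[0,0,0]],[[0,0,0],[0,0,0]]]'
python3 -c 'from h import *; go([.578,.0262,.302])'
```

```text
clock: 53.55
tool_pos: [0.4025, 0.1426, 0.3018]
tool_rot: [[-0.925, 0.38, 0.004], [0.38, 0.925, 0.002], [-0.004, 0.003, -1.0]]
ft_force: [2.6, 3.0, 0.8]
width: 0.011
gripper_force: 25.6
clock: 54.35
tool_pos: [0.5258, 0.0393, 0.3016]
tool_rot: [[-0.923, 0.384, 0.005], [0.384, 0.923, 0.001], [-0.004, 0.003, -1.0]]
ft_force: [0.9, -0.3, 5.7]
width: 0.0112
gripper_force: 26.1
54.35 [0.5258 0.0393 0.3016] [ 0.9 -0.3  5.7] 0.0112 26.1 [ 0.29  0.54 -0.72  1.75  0.42  1.    0.58]
shift units [ 2.09 -0.53  0.02] yawy -0.394 roll 0.003 tilt 0.005 zaz 0.211
```

```bash
python3 -m inch '[[[0.6,-0.2,0],[0,0,0]],[[0.6,-0.17,0],[0,0,0]],[[0.5,-0.1,0],[0,0,0]],[[0.3,-0.06,0],[0,0,0]],[[0.1,0,0],[0,0,0]],[[0.1,0,0],[0,0,0]],[[0.1,0,0],[0,0,0]],[[0,0,0],[0,0,0]]]'
python3 -c 'from h import *; go([.578,.0262,.302])'
```

```text
clock: 55.15
tool_pos: [0.5805, 0.0235, 0.3015]
tool_rot: [[-0.924, 0.384, 0.002], [0.384, 0.924, -0.005], [-0.004, -0.004, -1.0]]
ft_force: [-1.9, -6.2, 7.0]
width: 0.0114
gripper_force: 26.4
55.15 [0.5805 0.0235 0.3015] [-1.9 -6.2  7. ] 0.0114 26.4 [ 0.28  0.62 -0.7   1.6   0.44  1.09  0.63]
shift units [-0.1   0.11  0.02] yawy -0.394 roll -0.004 tilt 0.006 zaz -1.244
```

```bash
python3 -m inch '[[[0.08,0.05,0],[0,0,0]],[[0.08,0,0],[0,0,0]],[[0,0,0],[0,0,0]]]'
python3 -m inch '[[[0.1,0,0],[0,0,0]],[[0,0,0],[0,0,0]]]'
```

```text
clock: 55.45
tool_pos: [0.5817, 0.0232, 0.3014]
tool_rot: [[-0.923, 0.384, -0.004], [0.384, 0.923, -0.009], [0.001, -0.01, -1.0]]
ft_force: [-8.3, -8.7, 11.9]
width: 0.0112
gripper_force: 27.7
clock: 55.65
tool_pos: [0.5817, 0.0232, 0.3013]
tool_rot: [[-0.923, 0.384, -0.009], [0.384, 0.923, -0.01], [0.005, -0.013, -1.0]]
ft_force: [-14.7, -9.6, 17.3]
width: 0.0112
gripper_force: 28.7
```

Force rises with no movement: door on its stop. Release and rise.

```bash
python3 -m inch '[[[-0.1,0,0],[0,0,0]],[[0,0,0],[0,0,0]],[[0,0,0],[0,0,0]],[[0,0,0],[0,0,0]],[[0,0,0],[0,0,0]]]' 0.5
python3 -m inch '[[[0,0,0.6],[0,0,0]],[[0,0,0.9],[0,0,0]],[[0,0,0.9],[0,0,0]],[[0,0,0.9],[0,0,0]],[[-0.3,0,0.9],[0,0,0]],[[-1,0,0.5],[0,0,0]],[[-1,0,0],[0,0,0]],[[-1,0,0],[0,0,0]]]'
python3 -m inch '[[[-0.5,0,0],[0,0,0]],[[0,0,0],[0,0,0]],[[0,0,0],[0,0,0]]]'
python3 - <<'E'
from h import *
st(); g=grab('side'); f=grab('scene'); w=grab('wrist')
a=cv2.resize(f['pixels'][110:310,150:400],None,fx=1.9,fy=1.9,interpolation=cv2.INTER_CUBIC)
b=cv2.resize(g['pixels'][105:255,145:345],None,fx=1.6,fy=1.6,interpolation=cv2.INTER_CUBIC)
c=cv2.resize(w['pixels'],None,fx=.57,fy=.57)
C=np.zeros((600,800,3),np.uint8);C[:a.shape[0],:a.shape[1]]=a;C[:b.shape[0],480:800]=b;C[250:250+c.shape[0],480:480+c.shape[1]]=c
cv2.imwrite('pics/final.png',C)
H=CC-.1*XC+.14*YC
for ph in(0,.05): 
    al=TH-ph;x=np.array([np.cos(al),np.sin(al)]);y=np.array([-x[1],x[0]]);P=[*(H-.058*x-.253*y),.337]; E=[*(H-.016*x-.28*y),.338]
    for n,q in(('scene',f),('side',g),('wrist',w)): print(ph,n,np.round(proj(q,P),1),np.round(proj(q,E),1))
E
```

```text
clock: 56.15
tool_pos: [0.5852, 0.0289, 0.3009]
tool_rot: [[-0.925, 0.381, 0.003], [0.381, 0.925, 0.001], [-0.002, 0.002, -1.0]]
ft_force: [-0.5, -0.1, -0.2]
width: 0.0429
gripper_force: 0.0
clock: 56.95
tool_pos: [0.5021, 0.0291, 0.4189]
tool_rot: [[-0.925, 0.381, 0.004], [0.381, 0.925, 0.001], [-0.003, 0.002, -1.0]]
ft_force: [-0.8, -0.1, 0.6]
width: 0.0432
gripper_force: 0.0
clock: 57.25
tool_pos: [0.4908, 0.0286, 0.4188]
tool_rot: [[-0.924, 0.381, 0.004], [0.381, 0.924, 0.0], [-0.003, 0.002, -1.0]]
ft_force: [0.6, 0.2, -1.0]
width: 0.0427
gripper_force: 0.0
57.25 [0.4908 0.0286 0.4188] [ 0.6  0.2 -1. ] 0.0427 0.0 [ 0.37  0.38 -0.79  1.63  0.28  1.24  0.71]
0 scene [271.  213.4] [265.7 230.7]
0 side [261.8 169. ] [257.7 154.9]
0 wrist [324.8 329. ] [314.3 386.3]
0.05 scene [270.8 208.8] [264.7 225.7]
0.05 side [264.1 172.2] [260.7 157.8]
0.05 wrist [321.8 313.4] [308.  372.2]
```

View pics/final.png

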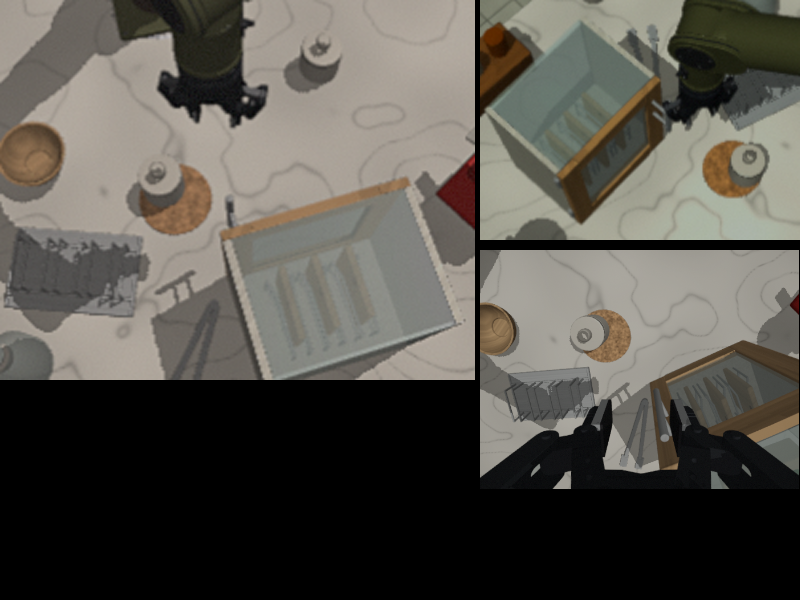

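Door shut (handle top in wrist at native (323,328), predicted 0 rad: (325,329)) and all three boards stand in their bays. But the canister was knocked aside: it now overhangs the mat on the robot's side. Measuring the knob and mending.

```bash
python3 - <<'E'
from h import *
g=grab('side'); f=grab('scene'); w=grab('wrist')
a,b,c=(150+159/1.9,110+169/1.9),(145+(748-480)/1.6,105+158/1.6),((584-480)/.57,(336-250)/.57)
for q,p in((f,a),(g,b),(w,c)):
    print(np.round(p),'knob@.115',np.round(onz(q,*p,.115),4))
print(tri(g,b,w,c))
# lid ring: bright low-saturation disc in wrist via Hough
I=cv2.cvtColor(w['pixels'],cv2.COLOR_BGR2GRAY);x0,y0=int(c[0])-50,int(c[1])-50
h=cv2.HoughCircles(cv2.resize(I[y0:y0+100,x0:x0+100],None,fx=3,fy=3),cv2.HOUGH_GRADIENT,1,60,param1=80,param2=25,minRadius=20,maxRadius=120)
for k in h[0][:4]: p=(x0+k[0]/3,y0+k[1]/3); print('circle',np.round(p),k[2]/3,np.round(onz(w,*p,.081),4),np.round(onz(w,*p,.113),4))
for q in(f,g,w):
    m=cv2.inRange(cv2.cvtColor(q['pixels'],cv2.COLOR_BGR2HSV),(5,90,50),(22,255,255));C,_=cv2.findContours(m,0,2); P=proj(q,[.459,-.06,.005])
    k=min(C,key=lambda k:abs(cv2.pointPolygonTest(k,tuple(map(float,P)),True)) if cv2.contourArea(k)>100 else 1e9); print('mat box',cv2.boundingRect(k),'matctr px',np.round(P))
E
```

```text
[234. 199.] knob@.115 [ 0.4343 -0.074   0.115 ]
[312. 204.] knob@.115 [ 0.4287 -0.0715  0.115 ]
[182. 151.] knob@.115 [ 0.4332 -0.0755  0.115 ]
(array([ 0.43385723, -0.08166063,  0.08798701]), np.float64(0.0036263379665782804))
circle [186. 149.] 32.399998 [ 0.4337 -0.0806  0.081 ] [ 0.433  -0.0714  0.113 ]
mat box (224, 197, 37, 36) matctr px [242. 214.]
mat box (284, 193, 35, 35) matctr px [302. 210.]
mat box (182, 105, 82, 92) matctr px [218. 153.]
```

```bash
python3 -m inch '[[[-0.5,-0.8,0],[0,0,0]],[[-0.5,-0.9,-0.5],[0,0,0]],[[-0.5,-0.9,-1],[0,0,0]],[[-0.5,-0.9,-1],[0,0,0]],[[-0.3,-0.68,-1],[0,0,0]],[[0,0,-1],[0,0,0]],[[0,0,-1],[0,0,0]],[[0,0,-1],[0,0,0]]]' 0.7 40
python3 -m inch '[[[0,0,-1],[0,0,0]],[[0,0,-0.6],[0,0,0]],[[0,0,0],[0,0,0]],[[0,0,0],[0,0,0]]]'
python3 - <<'E'
from h import *
go([.433,-.076,.0945])
w=grab('wrist'); I=cv2.cvtColor(w['pixels'],cv2.COLOR_BGR2GRAY)
h=cv2.HoughCircles(I,cv2.HOUGH_GRADIENT,1,30,param1=80,param2=30,minRadius=12,maxRadius=110)
P=proj(w,[.433,-.076,.118]);print('pred knob',P)
if h is not None:
  for k in h[0]:
    if np.hypot(*(k[:2]-P))<50: print('circle',np.round(k,1),np.round(onz(w,k[0],k[1],.118),4),np.round(onz(w,k[0],k[1],.086),4))
E
```

```text
clock: 58.35
tool_pos: [0.4331, -0.076, 0.2552]
tool_rot: [[-0.924, 0.382, 0.003], [0.382, 0.924, 0.001], [-0.003, 0.002, -1.0]]
ft_force: [0.4, 0.4, -0.2]
width: 0.0597
gripper_force: 0.0
clock: 58.75
tool_pos: [0.4332, -0.0756, 0.2164]
tool_rot: [[-0.925, 0.381, 0.003], [0.381, 0.925, 0.001], [-0.002, 0.002, -1.0]]
ft_force: [-0.3, 0.9, 0.6]
width: 0.06
gripper_force: 0.0
58.75 [ 0.4332 -0.0756  0.2164] [-0.3  0.9  0.6] 0.06 0.0 [ 0.49  0.54 -0.63  2.11  0.52  0.65  0.68]
shift units [-0.01 -0.02 -4.87] yawy -0.391 roll 0.002 tilt 0.003 zaz 0.264
pred knob [280.08062985 211.17116905]
circle [307.5 189.5  68.3] [ 0.426  -0.0534  0.118 ] [ 0.4341 -0.0542  0.086 ]
circle [277.5 195.5  47.4] [ 0.4223 -0.0734  0.118 ] [ 0.4298 -0.0769  0.086 ]
circle [323.5 215.5  39.4] [ 0.4471 -0.0499  0.118 ] [ 0.4579 -0.0503  0.086 ]
circle [278.5 163.5  31.6] [ 0.4027 -0.0646  0.118 ] [ 0.4076 -0.0669  0.086 ]
circle [288.5 223.5  33.3] [ 0.4433 -0.0741  0.118 ] [ 0.4537 -0.0776  0.086 ]
circle [250.5 214.5  27.5] [ 0.4275 -0.0954  0.118 ] [ 0.4358 -0.1018  0.086 ]
```

```bash
python3 -m inch '[[[-0.08,-0.03,-0.87],[0,0,0]],[[0,0,-1],[0,0,0]],[[0,0,-1],[0,0,0]],[[0,0,-1],[0,0,0]],[[0,0,-1],[0,0,0]],[[0,0,0],[0,0,0]],[[0,0,0],[0,0,0]]]'
python3 -m inch '[[[0,0,0],[0,0,0]],[[0,0,0],[0,0,0]],[[0,0,0],[0,0,0]],[[0,0,0],[0,0,0]],[[0,0,0],[0,0,0]],[[0,0,0],[0,0,0]]]' 0 40
python3 -m inch '[[[0,0,0.4],[0,0,0]],[[0,0,0.4],[0,0,0]],[[0,0,0],[0,0,0]]]'
python3 -c 'from h import *; go([.459,-.0595,.0945])'
```

```text
clock: 59.5
tool_pos: [0.4315, -0.0765, 0.0952]
tool_rot: [[-0.925, 0.381, 0.004], [0.381, 0.925, 0.0], [-0.004, 0.002, -1.0]]
ft_force: [-0.9, -0.4, 0.1]
width: 0.0596
gripper_force: 0.0
clock: 60.1
tool_pos: [0.4316, -0.0767, 0.0957]
tool_rot: [[-0.924, 0.382, 0.006], [0.382, 0.924, 0.0], [-0.005, 0.002, -1.0]]
ft_force: [-0.3, 0.1, 8.2]
width: 0.0266
gripper_force: 38.8
clock: 60.4
tool_pos: [0.4312, -0.0768, 0.1155]
tool_rot: [[-0.924, 0.382, 0.005], [0.382, 0.924, 0.001], [-0.004, 0.002, -1.0]]
ft_force: [0.5, 0.3, -4.1]
width: 0.0261
gripper_force: 40.3
60.4 [ 0.4312 -0.0768  0.1155] [ 0.5  0.3 -4.1] 0.0261 40.3 [ 0.32  0.7  -0.4   2.22  0.78  0.36  0.44]
shift units [ 1.11  0.69 -0.84] yawy -0.392 roll 0.002 tilt 0.005 zaz 0.116
```

```bash
python3 -m inch '[[[0.55,0.35,0],[0,0,0]],[[0.55,0.35,0],[0,0,0]],[[0,0,0],[0,0,0]],[[0,0,-0.4],[0,0,0]],[[0,0,-0.3],[0,0,0]],[[0,0,-0.1],[0,0,0]],[[0,0,0],[0,0,0]],[[0,0,0],[0,0,0]]]'
python3 -m inch '[[[0,0,0],[0,0,0]],[[0,0,0],[0,0,0]],[[0,0,0],[0,0,0]],[[0,0,0],[0,0,0]]]' 0.6
python3 -m inch '[[[0,0,0.6],[0,0,0]],[[0,0,1],[0,0,0]],[[0,0,1],[0,0,0]],[[0,0,1],[0,0,0]],[[0,0,1],[0,0,0]],[[0,0,1],[0,0,0]],[[0,0,1],[0,0,0]],[[0,0,1],[0,0,0]]]'
python3 -m inch '[[[-0.5,0,1],[0,0,0]],[[-1,0,1],[0,0,0]],[[0,0,1],[0,0,0]],[[0,0,1],[0,0,0]],[[0,0,0],[0,0,0]],[[0,0,0],[0,0,0]]]'
python3 - <<'E'
from h import *
st()
for n in('side','scene','wrist'):
    q=grab(n); cv2.imwrite('pics/e_%s.png'%n,q['pixels']); hsv=cv2.cvtColor(q['pixels'],cv2.COLOR_BGR2HSV)
    P=proj(q,[.459,-.06,.086]); M=proj(q,[.459,-.06,.005])
    m=cv2.inRange(hsv,(0,0,110),(179,60,255)); r=int(abs(q['fx'])*.075/np.linalg.norm(q['c']-[.459,-.06,0]))
    k=cv2.inRange(hsv,(5,90,40),(22,255,255)); x,y=int(M[0]),int(M[1]); C,_=cv2.findContours(k,0,2)
    B=[c for c in C if cv2.contourArea(c)>60 and np.hypot(*(np.array(cv2.minEnclosingCircle(c)[0])-M))<r*1.2]
    if B: c=max(B,key=cv2.contourArea); print(n,'mat circle',np.round(cv2.minEnclosingCircle(c)[0],1),'pred mat',np.round(M,1))
    h=cv2.HoughCircles(cv2.resize(cv2.cvtColor(q['pixels'],6)[y-2*r:y+2*r,x-2*r:x+2*r],None,fx=3,fy=3),cv2.HOUGH_GRADIENT,1,30,param1=80,param2=20,minRadius=int(3*r*.4),maxRadius=int(3*r*.75))
    if h is not None:
        for t in h[0][:3]: u,v=x-2*r+t[0]/3,y-2*r+t[1]/3; print('  lid?',np.round([u,v,t[2]/3],1),np.round(onz(q,u,v,.086)[:2],4),'pred',np.round(P,1))
E
```

```text
clock: 61.2
tool_pos: [0.4564, -0.0602, 0.0952]
tool_rot: [[-0.924, 0.382, 0.001], [0.382, 0.924, -0.003], [-0.002, -0.002, -1.0]]
ft_force: [-4.2, -0.9, 18.6]
width: 0.0262
gripper_force: 42.8
clock: 61.6
tool_pos: [0.458, -0.0592, 0.0941]
tool_rot: [[-0.924, 0.381, 0.002], [0.381, 0.924, 0.0], [-0.002, 0.001, -1.0]]
ft_force: [-0.1, -0.3, 0.7]
width: 0.051
gripper_force: 0.0
clock: 62.4
tool_pos: [0.4578, -0.0592, 0.2851]
tool_rot: [[-0.924, 0.381, 0.002], [0.381, 0.924, 0.0], [-0.002, 0.001, -1.0]]
ft_force: [-0.2, -1.1, -0.6]
width: 0.0511
gripper_force: 0.0
clock: 63.0
tool_pos: [0.4205, -0.0593, 0.3842]
tool_rot: [[-0.924, 0.382, 0.003], [0.382, 0.924, -0.0], [-0.003, 0.001, -1.0]]
ft_force: [-0.6, 0.1, -0.3]
width: 0.0512
gripper_force: 0.0
63.0 [ 0.4205 -0.0593  0.3842] [-0.6  0.1 -0.3] 0.0512 0.0 [ 0.64  0.3  -0.81  1.86  0.24  1.08  0.91]
side mat circle [302.5 210. ] pred mat [302.2 210.2]
  lid? [304.2 203.5  10.6] [ 0.4558 -0.0599] pred [303.5 202.9]
scene mat circle [241.8 214.5] pred mat [242.3 214.3]
  lid? [240.2 207.2  10.7] [ 0.4579 -0.0595] pred [240.1 207.5]
wrist mat circle [291.  176.4] pred mat [291.5 178.9]
  lid? [293.2 191.8  32.2] [ 0.4581 -0.0595] pred [293.1 192.7]
  lid? [274.5 189.5  26.9] [ 0.4467 -0.0794] pred [293.1 192.7]
  lid? [288.2 182.2  21.4] [ 0.4446 -0.0606] pred [293.1 192.7]
```

Canister is centred on the mat to within about 2 mm in all three views; the door is shut and the boards are in their bays. Handing in.

```bash
python3 -c 'from h import *; print(bot.finish_job()); st()'
```

```text
the job is handed in; nothing more can be done
None
the job is handed in; nothing more can be done
```

The job is handed in at about 63 s on the robot's clock, with no verdict returned: by my last camera checks the canister is centred on the mat to about 2 mm (I re-placed it after it was knocked aside mid-run), all three boards stand pushed in, one to each bay, the door is shut, and I saw no contact with the dispenser, bowl, carafe or tongs.

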